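# Load two reagent bottles into the sloping bottle holder

### The arm

A 6-joint arm with a two-finger parallel gripper is mounted at the origin on a cart in front of the work surface, level with it; the furniture and walls round the work are solid. World frame = base frame: x ahead of the robot, y to its left, z up, the work surface at z = 0. Lengths are in mm, angles in rad, forces in N, time in s.
With the tool pointing down it reaches from about 350 to 875 mm from the base axis. Payload 4.2 kg.
Tool frame: the origin (TCP) lies midway between the tips of the shut fingers; the grasp point (between the pads) lies 19 mm behind it; z points along the fingers, y is the line along which they close (so a half turn about z gives the same grasp; the last joint's range is limited). The gripper opens to 85 mm and grips with 20 to 120 N. Pads are 22 mm wide; open, the fingers measure 114 mm over their backs; the gripper's body (76 mm by 85 mm) begins 54 mm behind the grasp point. The pads swing forward as they close: fully open they stand 13 mm farther back than shut.
Start: joints at [1.489, 0.385, 0.008, 0, -1.194, -0.259], TCP at [208.868, 589.044, 231.312] pointing down, gripper open.
Joint ranges: [-3.14, 3.14], [-1.21, 2.06], [-1.07, 1.41], [-3.16, 2.05], [-2.99, -0.16], [-3.1, 3.1]. Speed limits (rad/s): [2.79, 2.79, 3.14, 3.14, 3.14, 3.14].

### API

Orientations are given as a unit quaternion [x, y, z, w].
In Python, from bench import arm gives the robot as it stands.
- The arm moves only by the tool send_rows, never from a script. Its argument "targets" is a list of rows, each an object of numbers: "gripper": the gripper command: -1 is fully open, 1 is shut, values between are in proportion; "x", "y", "z": the shift along the tool's x, y, z in cm; "ax", "ay", "az": the turn, a rotation vector about the tool's x, y, z in degrees. A call has 1 to 5 rows; each row shifts and turns the commanded pose from where the row before left it, along the tool's axes as they then stand; what a row does not reach is not made up. A row lasts 1/12 s, in which the tool goes at most 41.7 mm and 7.16 degrees, less where a joint would pass 70% of its speed; a pose out of reach is approached as far as the arm can. A call is refused whole if a number of a shift passes 4.17 or a number of a turn 7.16, either way. A call with a gripper value outside its range is refused whole. The fingers move at their own pace and stop on an object; the grip force is fixed at half the most. Time passes only in rows, so rows that do not move let the fingers close. It gives the time, the measured TCP pose, the force, the opening and the grip force at its end, in the units of the state.
- arm.read_state(): the state, without advancing time (a new reading comes with each control period).
- arm.get_image(name): name is "scene" or "top" or "wrist"; returns (picture, depth): 420x560x3 uint8, red, green, blue; 420x560 float32, mm along the optical axis (not along the pixel's ray), 0 where there is no reading.
- arm.camera_model(name): a dict with "fx", "fy", "cx", "cy" (pixels), "cam_to_world" (4x4, takes a point from camera to world coordinates). Camera axes: x right, y down, z forward; pixel columns grow to the right and rows downward; lengths in mm; the calibration is good to about 2 mm. A picture is of the moment at which its call begins: read the wrist's pose just before it. camera_model takes no time and is no camera call; for the wrist camera it gives the pose at the moment of the call.
- arm.job_done(): hands the job in; it is judged then, once.
Trained networks look in the newest picture that a camera, given by its name, has taken for a name from the list of things; names that differ only in an ending like _2 or _b are one class to them, and where a whole thing is asked for, a point or a joint stands for the part that bears it (a point fixed in the world has none). Each returns a list of dicts, best first, with "score" (0 to 1); they miss things now and then, are a little off and sometimes report something else, mostly with a low value. They report only what shows in the picture. A call takes as long as a camera call.
- arm.boxes_of(camera, thing): "rect" ([left, top, width, height] in pixels, round what is visible of it).
The state is a dict: "clock": time; "joints": joint angles; "joint_vel": joint speeds; "joint_efforts": joint torques, N m; "position": TCP position; "ee_rot": TCP orientation; "contact_force": force on the tool from outside, world axes, zero at the start; "wrist_torque": the same for the moment, N m; "gripper_width": finger opening in mm; "grasp_force": force on a finger pad.
Only numpy, scipy, OpenCV 4.12 (cv2) and the standard library are available. Lean on these libraries where they do the work, as an engineer would, in place of code of your own. Each camera call takes 0.05 s, during which the arm holds its last target. There are 200 camera calls.

### The job

Put the two amber bottles, one at a time, into the two pockets of the sloping blue bottle holder, one bottle in each. Lean each bottle to the pocket's slope and lower it down to the pocket's floor before letting go; do not drop it in from above or let it fall over, and leave the small beaker where it is.

Things in the scene. Friction and masses are not known exactly. Their poses are not given: they have to be found in the camera images.
- bottle_a_mid (a point): amber bottle with red screw cap, upright at the start: round body 62 mm in diameter, straight up to about 75 mm, then a shoulder; cap 32 mm in diameter at 106 to 126 mm; 0.2 to 0.4 kg. Point: on its axis 63 mm above its underside (half-way up); z along its axis to the cap. Grip it round the body 65 to 75 mm above the underside to keep the fingers clear of the pocket's walls. Both are alike.
- bottle_b_mid (a point): amber bottle with red screw cap, upright at the start: round body 62 mm in diameter, straight up to about 75 mm, then a shoulder; cap 32 mm in diameter at 106 to 126 mm; 0.2 to 0.4 kg. Point: on its axis 63 mm above its underside (half-way up); z along its axis to the cap. Grip it round the body 65 to 75 mm above the underside to keep the fingers clear of the pocket's walls. Both are alike.
- pocket_1 (a point): left (seen from the robot) square pocket of the fixed, sloping blue two-pocket bottle holder. Point: centre of the pocket's floor; z runs along the pocket's axis out of its mouth, leaning 25 degrees from vertical toward the robot; y along the row to the left, x away from the robot. Inside 72 x 72 mm, 38 mm deep, walls 5 mm; pockets 110 mm apart; grey foot 115 x 200 mm.
- pocket_2 (a point): right (seen from the robot) square pocket of the fixed, sloping blue two-pocket bottle holder. Point: centre of the pocket's floor; z runs along the pocket's axis out of its mouth, leaning 25 degrees from vertical toward the robot; y along the row to the left, x away from the robot. Inside 72 x 72 mm, 38 mm deep, walls 5 mm; pockets 110 mm apart; grey foot 115 x 200 mm.
- beaker: small empty translucent beaker, 56 mm across and 62 mm high, standing loose among the bottles; origin at the centre of its underside. Not to be moved.

How it is judged (in metres and radians):
On the way, in this order (a step that is already met when the one before it is completed fails the run):
1. one bottle is down in a pocket, in line with it, while still held by the fingers ((((z of bottle_a_mid in the frame of pocket_1 between 0.05 and 0.075 m and x of bottle_a_mid in the frame of pocket_1 between -0.02 and 0.02 m and y of bottle_a_mid in the frame of pocket_1 between -0.02 and 0.02 m and angle between the z axis of bottle_a_mid and the z axis of pocket_1, either way round below 0.28 rad) and contact force between the fingers and bottle_a above 0.5 N) or ((z of bottle_a_mid in the frame of pocket_2 between 0.05 and 0.075 m and x of bottle_a_mid in the frame of pocket_2 between -0.02 and 0.02 m and y of bottle_a_mid in the frame of pocket_2 between -0.02 and 0.02 m and angle between the z axis of bottle_a_mid and the z axis of pocket_2, either way round below 0.28 rad) and contact force between the fingers and bottle_a above 0.5 N) or ((z of bottle_b_mid in the frame of pocket_1 between 0.05 and 0.075 m and x of bottle_b_mid in the frame of pocket_1 between -0.02 and 0.02 m and y of bottle_b_mid in the frame of pocket_1 between -0.02 and 0.02 m and angle between the z axis of bottle_b_mid and the z axis of pocket_1, either way round below 0.28 rad) and contact force between the fingers and bottle_b above 0.5 N) or ((z of bottle_b_mid in the frame of pocket_2 between 0.05 and 0.075 m and x of bottle_b_mid in the frame of pocket_2 between -0.02 and 0.02 m and y of bottle_b_mid in the frame of pocket_2 between -0.02 and 0.02 m and angle between the z axis of bottle_b_mid and the z axis of pocket_2, either way round below 0.28 rad) and contact force between the fingers and bottle_b above 0.5 N))), for 0.1 s.
2. with the first in its pocket, the other bottle is down in the other pocket while still held ((((z of bottle_a_mid in the frame of pocket_1 between 0.05 and 0.075 m and x of bottle_a_mid in the frame of pocket_1 between -0.02 and 0.02 m and y of bottle_a_mid in the frame of pocket_1 between -0.02 and 0.02 m and angle between the z axis of bottle_a_mid and the z axis of pocket_1, either way round below 0.28 rad) and (z of bottle_b_mid in the frame of pocket_2 between 0.05 and 0.075 m and x of bottle_b_mid in the frame of pocket_2 between -0.02 and 0.02 m and y of bottle_b_mid in the frame of pocket_2 between -0.02 and 0.02 m and angle between the z axis of bottle_b_mid and the z axis of pocket_2, either way round below 0.28 rad)) or ((z of bottle_a_mid in the frame of pocket_2 between 0.05 and 0.075 m and x of bottle_a_mid in the frame of pocket_2 between -0.02 and 0.02 m and y of bottle_a_mid in the frame of pocket_2 between -0.02 and 0.02 m and angle between the z axis of bottle_a_mid and the z axis of pocket_2, either way round below 0.28 rad) and (z of bottle_b_mid in the frame of pocket_1 between 0.05 and 0.075 m and x of bottle_b_mid in the frame of pocket_1 between -0.02 and 0.02 m and y of bottle_b_mid in the frame of pocket_1 between -0.02 and 0.02 m and angle between the z axis of bottle_b_mid and the z axis of pocket_1, either way round below 0.28 rad))) and ((contact force between the fingers and bottle_a above 0.5 N and linear speed of bottle_b below 0.05 m/s) or (contact force between the fingers and bottle_b above 0.5 N and linear speed of bottle_a below 0.05 m/s))), for 0.1 s.
At the end, for the whole second after the job is handed in: Each pocket holds one amber bottle at rest: its middle within 20 mm of the pocket's axis each way, its underside within 12 mm of the floor, its axis within 0.28 rad of the pocket's ((((z of bottle_a_mid in the frame of pocket_1 between 0.05 and 0.075 m and x of bottle_a_mid in the frame of pocket_1 between -0.02 and 0.02 m and y of bottle_a_mid in the frame of pocket_1 between -0.02 and 0.02 m and angle between the z axis of bottle_a_mid and the z axis of pocket_1, either way round below 0.28 rad) and (z of bottle_b_mid in the frame of pocket_2 between 0.05 and 0.075 m and x of bottle_b_mid in the frame of pocket_2 between -0.02 and 0.02 m and y of bottle_b_mid in the frame of pocket_2 between -0.02 and 0.02 m and angle between the z axis of bottle_b_mid and the z axis of pocket_2, either way round below 0.28 rad)) or ((z of bottle_a_mid in the frame of pocket_2 between 0.05 and 0.075 m and x of bottle_a_mid in the frame of pocket_2 between -0.02 and 0.02 m and y of bottle_a_mid in the frame of pocket_2 between -0.02 and 0.02 m and angle between the z axis of bottle_a_mid and the z axis of pocket_2, either way round below 0.28 rad) and (z of bottle_b_mid in the frame of pocket_1 between 0.05 and 0.075 m and x of bottle_b_mid in the frame of pocket_1 between -0.02 and 0.02 m and y of bottle_b_mid in the frame of pocket_1 between -0.02 and 0.02 m and angle between the z axis of bottle_b_mid and the z axis of pocket_1, either way round below 0.28 rad))) and linear speed of each of bottle_a, bottle_b below 0.02 m/s); the robot touches nothing.
It fails at once if an amber bottle falls over (leans more than 69 degrees) (angle between any of bottle_a_mid, bottle_b_mid's own z axis and vertical above 1.2 rad).
It fails at once if the small beaker is moved more than 40 mm (distance of beaker from where it was at the start of the episode above 0.04 m).
It also fails if it takes over 58 s, if anything falls off the work surface, if the arm or the gripper's body presses on something with over 40 N, if the wrist force passes 120 N, or if a joint passes its speed limit or range.

## Working session

There is one attempt and no reset: what is moved stays moved. The work goes in short steps, Python scripts to look and compute and a tool call to move; the robot and the scene stay as the last step left them, time stands still between calls to the robot, and variables do not carry over. Pictures are saved under pics/ and viewed, at most 10 in all, crops included, and the job is handed in when it is done.

Besides the shell and the picture viewer there is one more tool, called after "Emit:" as name([rows], argument=value, ...), one row to a line, values as JSON. send_rows: Moves the arm, as the interface text tells. Its arguments: {"type":"object","properties":{"targets":{"type":"array"}},"required":["targets"]}

```bash
mkdir -p pics; ls
python3 - <<'E'
from bench import arm
import cv2,numpy as np
s=arm.read_state();print({k:np.round(v,3) for k,v in s.items()})
ims=[]
for c in("scene","top"):
    im,d=arm.get_image(c);np.savez(f"{c}.npz",im=im,d=d);m=arm.camera_model(c)
    print(c,{k:np.round(v,3).tolist() for k,v in m.items()})
    for t in("bottle_a_mid","beaker","pocket_1"):
        print(t,[(np.round(b["rect"]).tolist(),round(b["score"],2)) for b in arm.boxes_of(c,t)])
    cv2.imwrite(f"pics/{c}0.png",im[...,::-1])
E
```

```text
pics
{'clock': np.float64(0.0), 'joints': array([ 1.489,  0.386,  0.007, -0.   , -1.194, -0.259]), 'joint_vel': array([-0.001, -0.   ,  0.001, -0.001, -0.001, -0.   ]), 'joint_efforts': array([ 1.0000e-03, -3.9229e+01,  1.8840e+01,  4.1860e+00, -5.0000e-03,
       -0.0000e+00]), 'position': array([208.687, 588.538, 230.234]), 'ee_rot': array([ 0.986, -0.17 , -0.   ,  0.001]), 'contact_force': array([ 0.482, -0.014, -0.603]), 'wrist_torque': array([ 0.062, -0.022,  0.006]), 'grasp_force': np.float64(0.0), 'gripper_width': np.float64(85.359)}
scene {'fx': 403.237, 'fy': 403.237, 'cx': 284.493, 'cy': 206.177, 'cam_to_world': [[0.691, -0.504, 0.517, 117.6], [-0.722, -0.497, 0.481, -357.055], [0.015, -0.706, -0.708, 667.332], [0.0, 0.0, 0.0, 1.0]]}
bottle_a_mid [([294.0, 260.0, 41.0, 62.0], 0.67)]
beaker [([253.0, 245.0, 26.0, 38.0], 0.87), ([234.0, 130.0, 82.0, 71.0], 0.51)]
pocket_1 [([232.0, 131.0, 83.0, 70.0], 0.57)]
top {'fx': 454.874, 'fy': 454.874, 'cx': 274.5, 'cy': 208.623, 'cam_to_world': [[-0.009, -0.98, 0.198, 364.023], [-1.0, 0.009, 0.001, 48.937], [-0.003, -0.198, -0.98, 1074.846], [0.0, 0.0, 0.0, 1.0]]}
bottle_a_mid [([335.0, 246.0, 34.0, 33.0], 0.68)]
beaker [([289.0, 252.0, 26.0, 24.0], 0.64)]
pocket_1 [([173.0, 155.0, 86.0, 41.0], 0.62), ([289.0, 255.0, 27.0, 24.0], 0.56)]
```

View pics/scene0.png

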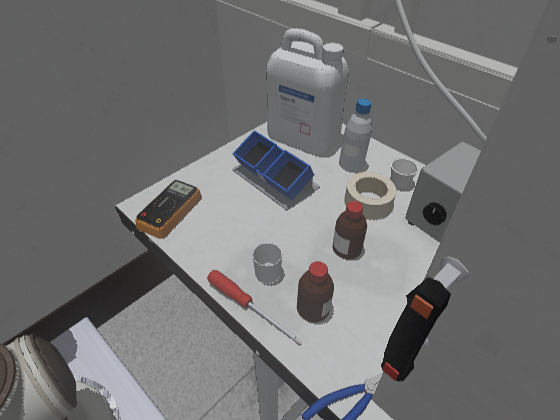

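View pics/top0.png

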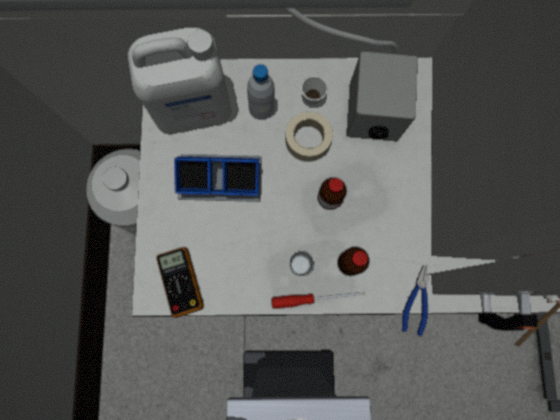

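The scene picture shows the amber bottles with caps at about (318,269) and (355,209), the beaker between at (267,263) and the holder at (273,166). In the top picture the caps are at (360,258) and (337,185), the holder at (218,177) and the beaker at (301,264). The pocket mouths face the robot.

```bash
cat > h.py <<'E'
import numpy as np,cv2
from bench import arm
def cloud(c,im=None,d=None):
    if im is None: f=np.load(f"{c}.npz");im,d=f["im"],f["d"]
    m=arm.camera_model(c);T=np.array(m["cam_to_world"]);v,u=np.mgrid[:420,:560]
    P=np.stack([(u-m["cx"])/m["fx"]*d,(v-m["cy"])/m["fy"]*d,d],-1)
    return im,d,P@T[:3,:3].T+T[:3,3]
E
python3 - <<'E'
from h import *
from scipy.spatial.transform import Rotation as R
B={}
for c in("scene","top"):
    im,d,P=cloud(c);hsv=cv2.cvtColor(im,cv2.COLOR_RGB2HSV).astype(int);h,s,v=hsv[...,0],hsv[...,1],hsv[...,2]
    red=((h<6)|(h>174))&(s>150)&(v>90)&(d>0)&(P[...,2]>90)&(P[...,2]<150)
    n,l,st,ce=cv2.connectedComponentsWithStats(red.astype(np.uint8))
    for i in range(1,n):
        if st[i,4]<40: continue
        p=P[l==i];t=p[p[:,2]>np.percentile(p[:,2],95)-5]
        print(c,"cap",ce[i].round(),st[i,4],"top mid",((t.max(0)+t.min(0))/2).round(1),t.mean(0).round(1),"ext",np.ptp(t,axis=0).round())
    bl=(h>105)&(h<130)&(s>130)&(d>0)&(P[...,1]>0)&(P[...,0]>350)&(P[...,0]<700)&(P[...,2]<130)&(P[...,2]>0)
    n,l,st,ce=cv2.connectedComponentsWithStats(bl.astype(np.uint8))
    k=st[1:,4]>80;print(c,"blue",[(ce[i+1].round().tolist(),st[i+1].tolist()) for i in range(n-1) if k[i]])
    B[c]=P[bl]
    for yaw in range(-16,17,4):
        A=(R.from_euler('z',yaw,degrees=True)*R.from_euler('y',-25,degrees=True))
        q=A.inv().apply(B[c]);top=np.percentile(q[:,2],97)
        r=q[abs(q[:,2]-top)<6];lo,hi=np.percentile(r,1,0),np.percentile(r,99,0)
        print(yaw,len(r),"ext",(hi-lo).round(1),"top",top.round(1),"ctr",A.apply([*((lo+hi)/2)[:2],top]).round(1))
    # table plane check
    g=P[(d>0)&(abs(P[...,2])<15)&(P[...,0]>400)&(P[...,0]<600)&(abs(P[...,1])<150)];print("table z",np.median(g[:,2]))
np.savez("blue.npz",**B)
E
```

```text
scene blue [([265.0, 158.0], [233, 131, 68, 61, 383])]
-16 105 ext [89.2 81.1  7.4] top -162.1 ctr [640.2 240.2  77.2]
-12 136 ext [ 86.4 104.8   7.2] top -174.3 ctr [637.7 227.   76.5]
-8 216 ext [ 89.7 162.4   7.4] top -185.6 ctr [637.6 195.7  77. ]
-4 362 ext [ 83.8 190.7   6.7] top -195.0 ctr [638.4 180.6  75.9]
0 349 ext [ 83.2 189.8   6.5] top -200.5 ctr [638.  180.1  76.3]
4 216 ext [ 87.1 144.7   7.3] top -203.0 ctr [635.8 156.   76.9]
8 139 ext [87.4 86.5  7.5] top -203.6 ctr [636.  124.4  77.1]
12 102 ext [83.9 77.7  7.4] top -202.9 ctr [633.8 116.9  76.6]
16 90 ext [85.  49.3  7.4] top -200.8 ctr [637.4 101.   77.1]
table z 1.107837102179019
top cap [335. 184.] 141 top mid [608.3 -82.  127.3] [608.1 -81.7 126.4] ext [29. 28.  6.]
top cap [360. 258.] 164 top mid [ 449.7 -126.2  127. ] [ 449.9 -126.   126.1] ext [29. 28.  6.]
top blue [([215.0, 177.0], [175, 157, 84, 39, 1486])]
-16 195 ext [90.3 88.4  9.8] top -164.7 ctr [644.  237.3  76.4]
-12 247 ext [ 90.6 119.    9.4] top -177.0 ctr [642.1 220.2  76.2]
-8 345 ext [ 91.1 188.7   8.4] top -187.6 ctr [639.8 183.6  76.5]
-4 500 ext [ 84.6 188.5   7.9] top -196.6 ctr [641.5 182.2  75.6]
0 482 ext [ 84.4 188.4   7.8] top -202.4 ctr [642.  182.5  76.1]
4 318 ext [ 91.3 172.8   8.8] top -205.3 ctr [640.2 170.9  76.8]
8 216 ext [ 87.6 118.4   9.2] top -206.2 ctr [637.3 141.3  76. ]
12 182 ext [90.1 88.3  9.7] top -205.9 ctr [639.  124.5  76.3]
16 155 ext [90.6 67.1  9.3] top -203.9 ctr [640.7 112.   76.6]
table z 0.06561469701512124
```

Run:
```python
from h import *
from scipy.spatial.transform import Rotation as R
B=np.load("blue.npz")
for c in B:
    for yaw in np.arange(-5,2,1.):
        A=(R.from_euler('z',yaw,degrees=True)*R.from_euler('y',-25,degrees=True))
        q=A.inv().apply(B[c]);top=np.percentile(q[:,2],90)
        r=q[abs(q[:,2]-top)<4];r0=r-r.mean(0);n=np.linalg.svd(r0,full_matrices=False)[2][2];n*=np.sign(n[2])
        # direction of front/back rim edges in-plane
        rc=cv2.minAreaRect(r[:,:2].astype(np.float32)); z=np.median(r[:,2])
        print(c,yaw,len(r),"std",r0[:,2].std().round(2),"n",n.round(3),"rect",np.round(rc[1],1),round(rc[2],1),"ctr",A.apply([*rc[0],z]).round(1),z.round(1))
im,d,P=cloud("scene")
for u,v in((318,269),(355,209)):
    w=P[v-8:v+9,u-12:u+13];m=(im[v-8:v+9,u-12:u+13,0].astype(int)-im[v-8:v+9,u-12:u+13,1]>60)&(w[...,2]>118);t=w[m]
    print((u,v),len(t),((t.max(0)+t.min(0))/2).round(1),np.ptp(t,axis=0).round(1))
for c,(u,v) in(("scene",(267,263)),("top",(301,264))):
    _,d,P=cloud(c);w=P[v-22:v+23,u-20:u+21].reshape(-1,3);t=w[(w[:,2]>52)&(w[:,2]<75)];print("beaker",c,len(t),((t.max(0)+t.min(0))/2).round(1) if len(t) else "")
```

```text
scene -5.0 300 std 1.49 n [ 0.002 -0.015  1.   ] rect [ 81.4 192.2] 2.7 ctr [639.1 181.   73.7] -195.6
scene -4.0 336 std 1.4 n [-0.002 -0.01   1.   ] rect [ 81.4 192.2] 1.8 ctr [639.2 181.   73.5] -197.5
scene -3.0 351 std 1.31 n [ 0.    -0.005  1.   ] rect [ 81.5 192.2] 0.9 ctr [639.3 181.   73.5] -199.2
scene -2.0 349 std 1.26 n [-0.001  0.001  1.   ] rect [ 81.5 192.2] 0.0 ctr [639.3 181.   73.5] -200.7
scene -1.0 346 std 1.35 n [-0.     0.008  1.   ] rect [192.2  81.5] 89.1 ctr [639.3 181.   73.6] -202.1
scene 0.0 315 std 1.4 n [0.    0.012 1.   ] rect [191.3  81.1] 88.5 ctr [639.3 180.5  73.7] -203.3
scene 1.0 277 std 1.49 n [0.001 0.017 1.   ] rect [189.6  80.9] 87.6 ctr [639.  179.7  74.1] -204.2
top -5.0 463 std 1.8 n [ 0.    -0.011  1.   ] rect [ 81.9 189.6] 2.6 ctr [643.  182.   72.8] -198.0
top -4.0 489 std 1.76 n [ 0.    -0.008  1.   ] rect [ 81.9 189.6] 1.7 ctr [643.  182.   72.8] -199.8
top -3.0 502 std 1.75 n [ 0.    -0.003  1.   ] rect [ 81.9 189.6] 0.8 ctr [643.1 181.9  72.8] -201.4
top -2.0 505 std 1.74 n [0.    0.001 1.   ] rect [189.6  81.9] 89.9 ctr [643.1 181.9  72.7] -203.0
top -1.0 494 std 1.75 n [0.    0.005 1.   ] rect [189.6  81.9] 89.0 ctr [643.1 181.9  72.8] -204.4
top 0.0 477 std 1.78 n [-0.001  0.01   1.   ] rect [189.7  81.8] 88.1 ctr [642.9 181.8  72.9] -205.6
top 1.0 445 std 1.83 n [-0.     0.013  1.   ] rect [189.5  81.8] 87.2 ctr [642.8 181.7  73.2] -206.7
(318, 269) 201 [ 289.5 -235.7  396.1] [343.9 242.7 542.4]
(355, 209) 127 [ 368.5 -213.3  395.8] [501.8 287.5 543. ]
beaker scene 238 [443.7 -11.7  58.6]
beaker top 85 [446.9  -8.3  59.3]
```

Emit:
send_rows([
  {"x": 1.5,"y": 1.5,"z": -0.5,"gripper": -1},
  {"x": 2.7,"y": 2.7,"z": -1,"gripper": -1},
  {"x": 2.7,"y": 2.7,"z": -1,"gripper": -1},
  {"x": 2.7,"y": 2.7,"z": -1,"gripper": -1},
  {"x": 2.7,"y": 2.7,"z": -1,"gripper": -1},
])

```text
$.targets[0]: bad value
```

```bash
cat > rec.py <<'E'
from bench import arm
import json,numpy as np
s=arm.read_state();print(round(s["clock"],2),np.round(s["joints"],4).tolist(),np.round(s["joint_vel"],2).tolist(),np.round(s["position"],1).tolist(),np.round(s["ee_rot"],4).tolist(),round(float(s["gripper_width"]),1),round(float(s["grasp_force"]),1),np.round(s["contact_force"],1).tolist())
open("log.jsonl","a").write(json.dumps([np.array(s[k]).tolist() for k in("joints","position","ee_rot")])+"\n")
E
python3 rec.py
```

```text
0.4 [1.4886, 0.3848, 0.0077, -0.0001, -1.194, -0.2586] [0.0, -0.0, 0.0, 0.0, -0.0, 0.0] [208.9, 589.0, 231.2] [0.9855, -0.1696, -0.0, 0.0002] 85.0 0.0 [0.3, -0.1, 0.1]
```

Emit:
send_rows([
  {"x": 2.7,"y": 2.7,"ax": 5},
  {"x": 2.7,"y": 2.7,"ax": 7},
  {"x": 2.7,"y": 2.5,"ax": 7},
  {"x": 2.7,"y": 2.5,"ax": 7},
  {"x": 1.5,"y": 1.5,"ax": 7},
])

```text
$.targets[0]: bad value
```

```bash
python3 rec.py
```

```text
0.4 [1.4886, 0.3848, 0.0077, -0.0001, -1.194, -0.2586] [0.0, -0.0, 0.0, 0.0, -0.0, 0.0] [208.9, 589.0, 231.2] [0.9855, -0.1696, -0.0, 0.0002] 85.0 0.0 [0.3, -0.1, 0.1]
```

Emit:
send_rows([
  {"gripper": -1,"x": 1.5,"y": 1.5,"z": -0.5,"ax": 0,"ay": 0,"az": 0},
  {"gripper": -1,"x": 2.7,"y": 2.7,"z": -1,"ax": 0,"ay": 0,"az": 0},
  {"gripper": -1,"x": 2.7,"y": 2.7,"z": -1,"ax": 0,"ay": 0,"az": 0},
  {"gripper": -1,"x": 2.7,"y": 2.7,"z": -1,"ax": 0,"ay": 0,"az": 0},
  {"gripper": -1,"x": 2.7,"y": 2.7,"z": -1,"ax": 0,"ay": 0,"az": 0},
])

```text
clock: 0.82
position: [284.0, 430.3, 276.7]
ee_rot: [0.986, -0.169, 0.0, 0.0]
contact_force: [0.8, 0.2, 0.4]
gripper_width: 85.7
grasp_force: 0.0
```

```bash
python3 rec.py
```

```text
0.82 [1.3025, 0.1664, -0.1803, 0.0001, -1.2243, -0.0719] [-0.59, -0.52, -0.34, 0.0, -0.17, 0.58] [284.0, 430.3, 276.7] [0.9856, -0.1692, 0.0, 0.0001] 85.7 0.0 [0.8, 0.2, 0.4]
```

Emit:
send_rows([
  {"gripper": -1,"x": 2.6,"y": 2.9,"z": -0.5,"ax": 0,"ay": 0,"az": 0},
  {"gripper": -1,"x": 2.6,"y": 2.9,"z": -0.5,"ax": 0,"ay": 0,"az": 0},
  {"gripper": -1,"x": 2.6,"y": 2.9,"z": -0.5,"ax": 0,"ay": 0,"az": 0},
  {"gripper": -1,"x": 2.6,"y": 2.9,"z": -0.5,"ax": 0,"ay": 0,"az": 0},
  {"gripper": -1,"x": 2.6,"y": 2.9,"z": -0.5,"ax": 0,"ay": 0,"az": 0},
])

```text
clock: 1.23
position: [357.9, 250.0, 301.9]
ee_rot: [0.986, -0.169, 0.0, -0.0]
contact_force: [1.3, 0.3, 0.0]
gripper_width: 85.2
grasp_force: 0.0
```

```bash
python3 rec.py
```

```text
1.23 [0.9845, 0.006, -0.2971, 0.0, -1.2667, 0.2462] [-0.92, -0.25, -0.11, 0.0, -0.14, 0.91] [357.9, 250.0, 301.9] [0.9856, -0.1692, 0.0002, -0.0005] 85.2 0.0 [1.3, 0.3, 0.0]
```

Emit:
send_rows([
  {"gripper": -1,"x": 2.6,"y": 1.5,"z": 0,"ax": -7,"ay": 0,"az": 0},
  {"gripper": -1,"x": 1.5,"y": 1,"z": 0,"ax": -7,"ay": 0,"az": 0},
  {"gripper": -1,"x": 1,"y": 0,"z": 0,"ax": -7,"ay": 0,"az": 0},
  {"gripper": -1,"x": 0,"y": 0,"z": 0,"ax": -7,"ay": 0,"az": 0},
  {"gripper": -1,"x": 0,"y": 0,"z": 0,"ax": 0,"ay": 0,"az": 0},
])

```text
clock: 1.65
position: [398.3, 212.7, 299.1]
ee_rot: [0.955, -0.164, -0.043, 0.243]
contact_force: [1.2, 0.2, -1.6]
gripper_width: 85.4
grasp_force: 0.0
```

```bash
python3 rec.py
```

```text
1.65 [0.9443, 0.2618, -0.1409, 0.1337, -1.6493, 0.264] [-0.0, -0.08, -0.04, -0.04, 0.07, 0.02] [398.3, 212.7, 299.1] [0.9551, -0.1641, -0.0429, 0.2429] 85.4 0.0 [1.2, 0.2, -1.6]
```

```bash
cat > kin.py <<'E'
import numpy as np,json
from scipy.spatial.transform import Rotation as R
from scipy.optimize import least_squares
def fk(q,p,s4=1,s6=1):
    d1,a1,e,a2,d4,a3,L,c6,g,x0,y0=p
    r=R.from_euler('z',q[0]+g);t=np.array([x0,y0,d1])+r.apply([a1,e,0])
    r=r*R.from_euler('y',q[1]);t=t+r.apply([0,0,a2])
    r=r*R.from_euler('y',-q[2]);t=t+r.apply([d4,0,a3])
    r=r*R.from_euler('x',s4*q[3])*R.from_euler('y',-q[4]);t=t+r.apply([L,0,0])
    r=r*R.from_euler('x',s6*q[5]+c6)
    # tool axes: z=link x
    return t,r*R.from_matrix(np.array([[0,0,1],[0,1,0],[-1,0,0]]))
P0=np.array([300,0,0,400,400,0,250,0,0,0,0.])
def load(): return [(np.array(a),np.array(b),R.from_quat(c)) for a,b,c in map(json.loads,open("log.jsonl"))]
def fit(s4,s6,free,c):
    D=load();p0=P0.copy();p0[7]=c
    def full(v): p=p0.copy();p[free]=v;return p
    def res(v):
        p=full(v);o=[]
        for q,t,r in D:
            T,Q=fk(q,p,s4,s6);o+=list(T-t)+list((Q.inv()*r).as_rotvec()*300)
        return np.array(o+list((v-p0[free])*1e-3))
    s=least_squares(res,p0[free]);return s.cost,full(s.x)
def best():
    b=None
    for s4 in(1,-1):
      for s6 in(1,-1):
        for c in(0,1.57,3.14,-1.57):
            f=fit(s4,s6,[0,1,2,3,4,5,6,7],c)+(s4,s6)
            if b is None or f[0]<b[0]:b=f
    return b
if __name__=="__main__":
    b=best();print(b[0],b[1].round(2),b[2:])
    D=load()
    for q,t,r in D:
        T,Q=fk(q,*b[1:]);print((T-t).round(1),((Q.inv()*r).as_rotvec()*57.3).round(2))
    json.dump([b[1].tolist(),b[2],b[3]],open("kin.json","w"))
E
python3 kin.py
```

```text
112.42093751369887 [ 159.44  154.47 -159.83  575.67  281.31  -70.99  285.95   -1.57    0.
    0.      0.  ] (-1, -1)
[0.2 1.8 6.3] [ 0.  0. -0.]
[0.2 1.8 6.3] [ 0.  0. -0.]
[ 0.  -0.   2.2] [ 0. -0. -0.]
[-0.4 -0.6 -4.5] [-0. -0. -0.]
[ -1.7  -2.2 -10.3] [ 0. -0. -0.]
```

```bash
sed -i 's/d1,a1,e,a2,d4,a3,L,c6,g,x0,y0=p/d1,a1,e,a2,d4,a3,L,c6,b2,x0,y0=p;g=0/; s/t+r.apply(\[0,0,a2\])/t+r.apply([b2,0,a2])/; s/,5,6,7\],c/,5,6,7,8],c/' kin.py; python3 kin.py
```

```text
10.830480299382316 [ 106.54  342.22 -159.75  570.53    7.64  -89.51  288.83   -1.57   79.2
    0.      0.  ] (-1, -1)
[-0.1 -0.3 -0.4] [ 0.  0. -0.]
[-0.1 -0.3 -0.4] [ 0.  0. -0.]
[0.3 1.3 3.7] [ 0. -0. -0.]
[-0.4 -0.4 -1.9] [-0. -0. -0.]
[ 0.  -0.3 -1. ] [ 0. -0. -0.]
```

Emit:
send_rows([
  {"gripper": -1,"x": 0,"y": 2,"z": 0,"ax": -7,"ay": 0,"az": 0},
  {"gripper": -1,"x": 0,"y": 2,"z": 0,"ax": -7,"ay": 0,"az": 0},
  {"gripper": -1,"x": 0,"y": 2,"z": 0,"ax": -5,"ay": 0,"az": 0},
  {"gripper": -1,"x": 1,"y": 2,"z": 0,"ax": -5,"ay": 0,"az": 0},
  {"gripper": -1,"x": 1,"y": 0,"z": 0,"ax": -4,"ay": 0,"az": 0},
])

```text
clock: 2.07
position: [395.3, 144.8, 353.9]
ee_rot: [0.87, -0.15, -0.079, 0.462]
contact_force: [-0.4, 0.2, 0.9]
gripper_width: 85.6
grasp_force: 0.0
```

```bash
python3 rec.py; python3 kin.py
```

```text
2.07 [0.9244, 0.3611, -0.1514, 0.2793, -1.9972, 0.2919] [-0.15, 0.49, 0.05, 0.32, -0.32, 0.11] [395.3, 144.8, 353.9] [0.8704, -0.1498, -0.0785, 0.4624] 85.6 0.0 [-0.4, 0.2, 0.9]
24.87565040296199 [ 126.93  277.86 -159.65  574.83   93.09  -96.62  280.22   -1.57   63.89
    0.      0.  ] (-1, -1)
[-0.2 -0.4  0.2] [ 0.  0. -0.]
[-0.2 -0.4  0.2] [ 0.  0. -0.]
[-0.   0.5  3.8] [ 0. -0. -0.]
[-0.6 -0.6 -0.8] [ 0.  0. -0.]
[ 0.1  1.9 -4.9] [-0. -0. -0.]
[ 1.  -1.4  1.4] [ 0. -0. -0.]
```

```bash
cat > plan.py <<'E'
import numpy as np,json
from scipy.spatial.transform import Rotation as R
from scipy.optimize import least_squares
from kin import fk
from bench import arm
K=json.load(open("kin.json"))
LO=np.array([-3.14,-1.21,-1.07,-3.16,-2.99,-3.1]);HI=np.array([3.14,2.06,1.41,2.05,-.16,3.1])
def tool(az,down,sign=1,lean=None):
    """tool z at azimuth az, `down` deg below horizontal, y horizontal"""
    a,d=np.radians([az,down]);z=np.array([np.cos(a)*np.cos(d),np.sin(a)*np.cos(d),-np.sin(d)])
    y=sign*np.array([-np.sin(a),np.cos(a),0]);return R.from_matrix(np.stack([np.cross(y,z),y,z],1))
def ik(t,r,q0):
    f=lambda q:np.r_[(fk(q,*K)[0]-t)/300,(fk(q,*K)[1].inv()*r).as_rotvec()]
    s=least_squares(f,np.clip(q0,LO+.01,HI-.01),bounds=(LO,HI));return s.x,np.sqrt(2*s.cost)
def cur():
    s=arm.read_state();return np.array(s["joints"]),np.array(s["position"]),R.from_quat(s["ee_rot"])
def delta(t,r,c=None):
    """shift along the current tool axes in cm, turn in deg"""
    q,p,o=c or cur();return (o.inv().apply(t-p)/10).round(2),((o.inv()*r).as_rotvec(degrees=True)).round(1)
POCK={i:(R.from_euler('z',-2,degrees=True)*R.from_euler('y',-25,degrees=True)) for i in(1,2)}
def floor(i): return np.array([641,181.5,73.2])+POCK[i].apply([0,55 if i==1 else -55,-38])
E
python3 - <<'E'
from plan import *
q,p,o=cur();A=np.array([450,-126,69.])
print(floor(1),floor(2))
for az in(-110,-90,-70,-45,-15):
  for sg in(1,-1):
    r=tool(az,35,sg);z=r.as_matrix()[:,2]
    for back in(120,0):
      s=ik(A+z*(24-back),r,q);print("A",az,sg,back,s[0].round(2),round(s[1],3))
for pk in(1,2):
 for az in(-90,-45,0,45,90):
  for sg in(1,-1):
    r=POCK[pk]*tool(az,35,sg);z=r.as_matrix()[:,2]
    t=floor(pk)+POCK[pk].apply([0,0,70])+24*z
    for seed in(q,[.5,.6,.3,-3,-.5,0],[.5,.6,.3,1.5,-1,0],[.5,.6,.3,-1.5,-1,0]):
      s=ik(t,r,np.array(seed,float))
      if s[1]<.02:print("P",pk,az,sg,s[0].round(2),round(s[1],3))
E
```

```text
[658.96918325 235.90602723  38.76030409] [655.13023862 125.97303626  38.76030409]
A -110 1 120 [ 0.46  1.   -0.88  0.71 -0.7   1.45] 0.341
A -110 1 0 [ 0.28  1.2  -0.88  0.93 -0.62  1.29] 0.532
A -110 -1 120 [ 0.46  1.   -0.88  0.71 -0.7  -1.69] 0.341
A -110 -1 0 [ 0.28  1.2  -0.88  0.93 -0.62 -1.85] 0.532
A -90 1 120 [ 0.53  0.85 -0.88  0.79 -0.76  1.64] 0.547
A -90 1 0 [ 0.32  1.11 -0.88  1.09 -0.67  1.4 ] 0.678
A -90 -1 120 [ 0.53  0.85 -0.88  0.79 -0.76 -1.5 ] 0.547
A -90 -1 0 [ 0.32  1.11 -0.88  1.09 -0.67 -1.74] 0.678
A -70 1 120 [ 0.58  0.53 -0.88  0.8  -0.81  2.03] 0.73
A -70 1 0 [ 0.32  0.93 -0.88  1.22 -0.67  1.66] 0.82
A -70 -1 120 [ 0.58  0.53 -0.88  0.8  -0.81 -1.11] 0.73
A -70 -1 0 [ 0.32  0.93 -0.88  1.22 -0.67 -1.48] 0.82
A -45 1 120 [ 2.59 -1.21 -1.07 -0.24 -2.63  1.22] 0.129
A -45 1 0 [ 0.25  0.54 -0.88  1.31 -0.51  2.29] 0.947
A -45 -1 120 [ 2.59 -1.21 -1.07 -0.24 -2.63 -1.92] 0.129
A -45 -1 0 [ 0.25  0.54 -0.88  1.31 -0.51 -0.85] 0.947
A -15 1 120 [ 1.94 -1.21 -0.99  0.87 -2.19  2.89] 0.136
A -15 1 0 [ 0.09  0.27 -0.87  1.29 -0.16  3.1 ] 0.989
A -15 -1 120 [ 1.94 -1.21 -0.99  0.87 -2.19 -0.25] 0.136
A -15 -1 0 [ 0.08  0.26 -0.86  1.16 -0.16  0.09] 0.989
P 1 -90 1 [ 0.88  1.16 -0.7   1.12 -0.87  0.75] 0.0
P 1 -90 1 [ 0.88  1.16 -0.7   1.12 -0.87  0.75] 0.0
P 1 -90 -1 [ 0.88  1.16 -0.7   1.12 -0.87 -2.39] 0.0
P 1 -90 -1 [ 0.88  1.16 -0.7   1.12 -0.87 -2.39] 0.0
P 1 -90 -1 [ 0.88  1.16 -0.7   1.12 -0.87 -2.39] 0.0
```

Emit:
send_rows([
  {"gripper": -1,"x": 4,"y": 0,"z": 0,"ax": 0,"ay": 0,"az": 0},
  {"gripper": -1,"x": 4,"y": 0,"z": 0,"ax": 0,"ay": 0,"az": 0},
  {"gripper": -1,"x": 4,"y": 0,"z": 0,"ax": 0,"ay": 0,"az": 0},
  {"gripper": -1,"x": 0,"y": 0,"z": 0,"ax": 0,"ay": 0,"az": 0},
  {"gripper": -1,"x": 0,"y": 0,"z": 0,"ax": 0,"ay": 0,"az": 0},
])

```text
clock: 2.48
position: [509.3, 104.4, 350.5]
ee_rot: [0.87, -0.151, -0.081, 0.462]
contact_force: [0.3, -0.1, 0.1]
gripper_width: 85.6
grasp_force: 0.0
```

```bash
python3 rec.py
```

```text
2.48 [0.7307, 0.4854, -0.0161, 0.4386, -1.9504, 0.4666] [0.04, -0.03, -0.02, -0.01, -0.01, -0.0] [509.3, 104.4, 350.5] [0.87, -0.1509, -0.0806, 0.4625] 85.6 0.0 [0.3, -0.1, 0.1]
```

Emit:
send_rows([
  {"gripper": -1,"x": 0,"y": -3.3,"z": 2.2,"ax": 0,"ay": 0,"az": 7},
  {"gripper": -1,"x": 0,"y": -3.3,"z": 2.2,"ax": 0,"ay": 0,"az": 0},
  {"gripper": -1,"x": 0,"y": -3.3,"z": 2.2,"ax": 0,"ay": 0,"az": 0},
  {"gripper": -1,"x": 0,"y": 0,"z": 0,"ax": 0,"ay": 0,"az": 0},
  {"gripper": -1,"x": 0,"y": 0,"z": 0,"ax": 0,"ay": 0,"az": 0},
])

```text
clock: 2.9
position: [515.6, 103.4, 233.1]
ee_rot: [0.859, -0.202, -0.052, 0.468]
contact_force: [0.3, 0.4, 2.0]
gripper_width: 85.5
grasp_force: 0.0
```

```bash
python3 rec.py; python3 kin.py; sed -i '6d;4d;3d' log.jsonl; python3 kin.py
```

```text
2.9 [0.7268, 0.5866, -0.1422, 0.4193, -1.7441, 0.2536] [0.0, -0.05, 0.07, 0.03, -0.02, 0.0] [515.6, 103.4, 233.1] [0.8588, -0.2015, -0.0517, 0.4682] 85.5 0.0 [0.3, 0.4, 2.0]
947.7039430601709 [  77.77  173.57 -156.13  558.99  235.94   25.98  291.58   -1.57   -5.38
    0.      0.  ] (-1, -1)
[-3.4  3.4 12.4] [-0.  0. -0.]
[-3.4  3.4 12.4] [-0.  0. -0.]
[-3.2  2.2  5.9] [ 0.  0. -0.]
[-3.9  0.8 -2.3] [ 0. -0. -0.]
[-2.2  2.2 -4.6] [ 0. -0. -0.]
[ 1.  -0.2 -7.6] [ 0. -0. -0.]
[ -3.3 -15.1 -29.5] [ 0. -0. -0.]
[ 9.3 -2.  13.3] [ 0. -0. -0.]
869.736795061489 [  73.09  172.42 -155.18  566.49  257.4    22.17  289.84   -1.57  -27.07
    0.      0.  ] (-1, -1)
[-4.3  3.6 13.1] [ 0.  0. -0.]
[-4.3  3.6 13.1] [ 0.  0. -0.]
[-3.8  2.  -6.8] [-0. -0. -0.]
[ -3.4 -13.  -30.1] [ 0.  0. -0.]
[ 8.  -1.  10.7] [ 0. -0. -0.]
```

```bash
cat >> log.jsonl <<'E'
[[1.3025,0.1664,-0.1803,0.0001,-1.2243,-0.0719],[284.0,430.3,276.7],[0.9856,-0.1692,0.0,0.0001]]
[[0.9845,0.006,-0.2971,0.0,-1.2667,0.2462],[357.9,250.0,301.9],[0.9856,-0.1692,0.0002,-0.0005]]
[[0.9244,0.3611,-0.1514,0.2793,-1.9972,0.2919],[395.3,144.8,353.9],[0.8704,-0.1498,-0.0785,0.4624]]
E
sed -i 's/d1,a1,e,a2,d4,a3,L,c6,b2,x0,y0=p;g=0/d1,a1,e,a2,d4,a3,L,c6,b2,x0,y0=p;g=0;w,x0,y0=x0,0,y0;e5,y0=y0,0/; s/t=t+r.apply(\[L,0,0\])/t=t+r.apply([L,e5,w])/; s/,7,8\],c/,7,8,9,10],c/' kin.py; python3 kin.py
```

```text
0.04219853812132229 [ 1.6063e+02 -8.0000e-02  2.1000e-01  5.6492e+02  4.2173e+02 -6.0000e-02
  2.9771e+02 -1.5700e+00  4.0000e-02  1.2000e-01 -1.6000e+02] (-1, -1)
[-0.  0.  0.] [-0. -0.  0.]
[-0.  0.  0.] [-0. -0.  0.]
[-0. -0. -0.] [-0. -0.  0.]
[-0. -0. -0.] [ 0. -0.  0.]
[-0.  0. -0.] [ 0. -0.  0.]
[ 0.1  0.  -0. ] [-0.   -0.   -0.01]
[-0. -0.  0.] [ 0. -0. -0.]
[0. 0. 0.] [ 0.01  0.   -0.  ]
```

```bash
cat > s1.py <<'E'
from plan import *
q,p,o=cur();A=np.array([450,-126,69.]);B=np.array([608,-82,69.])
S=[q,[.5,.6,.3,-2.8,-.8,0],[.5,.6,.3,1.5,-1,0],[.5,.6,.3,-1.5,-1,0],[0,0,-.5,0,-1,0]]
def sols(t,r):
    out=[]
    for s in S:
        x,e=ik(t,r,np.array(s,float))
        if e<.01 and not any(abs(x-y).max()<.05 for y in out): out.append(x)
    return out
for n,G in(("A",A),("B",B)):
 for az in range(-150,151,30):
  for dn in(25,35):
    r=tool(az,dn,1);z=r.as_matrix()[:,2]
    for x in sols(G+z*24,r): print(n,az,dn,x.round(2))
for pk in(1,2):
 for az in range(-150,151,30):
  for dn in (25,35):
    r=POCK[pk]*tool(az,dn,1);z=r.as_matrix()[:,2]
    t=floor(pk)+POCK[pk].apply([0,0,70])+24*z
    for x in sols(t,r): print("P",pk,az,dn,x.round(2))
E
python3 s1.py
```

```text
A -150 25 [ 0.23  0.83 -0.27  0.26 -1.59  1.7 ]
A -150 35 [ 0.22  0.75 -0.31  0.25 -1.45  1.72]
A -120 25 [ 0.38  0.75 -0.6   0.62 -1.31  1.71]
A -120 35 [ 0.36  0.66 -0.63  0.6  -1.19  1.76]
A -90 25 [ 0.39  0.64 -0.99  1.21 -1.11  1.51]
A -90 35 [ 0.34  0.55 -0.99  1.21 -0.97  1.61]
A 0 25 [-0.95  0.66 -0.9  -2.18 -1.13  1.56]
A 0 35 [-0.82  0.45 -0.8  -2.09 -0.77  1.23]
A 30 25 [-0.82  0.58 -0.55 -1.58 -1.08  1.08]
A 30 35 [-0.7   0.46 -0.53 -1.47 -0.89  0.85]
A 60 25 [-0.68  0.64 -0.3  -1.19 -1.31  0.92]
A 60 35 [-0.6   0.56 -0.32 -1.1  -1.16  0.8 ]
A 90 25 [-0.52  0.74 -0.08 -0.9  -1.57  0.94]
A 90 35 [-0.47  0.66 -0.13 -0.83 -1.43  0.88]
A 120 25 [-0.34  0.82  0.07 -0.64 -1.78  1.07]
A 120 35 [-0.31  0.74 -0.   -0.58 -1.63  1.05]
A 150 25 [-0.15  0.88  0.1  -0.36 -1.88  1.29]
A 150 35 [-0.13  0.79  0.02 -0.32 -1.71  1.29]
B -150 25 [ 0.24  1.02  0.23  0.27 -1.89  1.78]
B -150 35 [ 0.23  0.94  0.18  0.24 -1.74  1.78]
B -120 25 [ 0.36  0.91 -0.15  0.62 -1.54  1.89]
B -120 35 [ 0.34  0.84 -0.18  0.57 -1.41  1.93]
B -90 25 [ 0.38  0.77 -0.58  1.11 -1.23  1.79]
B -90 35 [ 0.36  0.71
[... 1876 characters left out ...]
-0.44  0.96 -1.23  1.44]
P 2 -60 25 [ 0.65  0.78 -0.72  1.52 -1.38  1.26]
P 2 -60 35 [ 0.6   0.69 -0.76  1.6  -1.21  1.3 ]
P 2 0 25 [-0.07  0.9  -0.9  -3.11 -1.8   1.58]
P 2 0 35 [-0.07  0.76 -0.9  -3.11 -1.49  1.57]
P 2 30 25 [-0.29  0.81 -0.63 -2.41 -1.42  1.7 ]
P 2 30 35 [-0.26  0.69 -0.64 -2.43 -1.16  1.62]
P 2 60 25 [-0.26  0.7  -0.3  -1.82 -1.19  1.39]
P 2 60 35 [-0.21  0.6  -0.31 -1.78 -0.96  1.28]
P 2 90 25 [-0.14  0.69 -0.02 -1.32 -1.25  1.12]
P 2 90 35 [-0.08  0.6  -0.07 -1.25 -1.07  1.03]
P 2 120 25 [ 0.01  0.73  0.21 -0.93 -1.46  1.02]
P 2 120 35 [ 0.06  0.66  0.13 -0.85 -1.27  0.98]
P 2 150 25 [ 0.17  0.81  0.38 -0.59 -1.67  1.07]
P 2 150 35 [ 0.21  0.72  0.27 -0.52 -1.47  1.06]
```

Run:
```python
from h import *
im,d,P=cloud("top")
for (u,v) in((115,187),(116,178),(95,190),(120,215),(175,110),(140,60),(205,40),(260,95),(180,280)): print((u,v),P[v,u].round(),im[v,u])
from plan import *
# body points along tool for placements
for pk in(1,2):
  for az in(-90,-75,-60):
    r=POCK[pk]*tool(az,35,1);z=r.as_matrix()[:,2];t=floor(pk)+POCK[pk].apply([0,0,70])+24*z
    print(pk,az,"tcp",t.round(),"tool z",z.round(2),"wrist",(t-298*z).round(),"y",r.as_matrix()[:,1].round(2))
# points high on left side
m=(d>0)&(P[...,1]>120)&(P[...,0]>450)&(P[...,2]>60)
H,xe,ye=np.histogram2d(P[m][:,0],P[m][:,1],bins=[range(450,951,50),range(100,601,50)])
Z=np.zeros_like(H)
for p in P[m]:
    i,j=int((p[0]-450)//50),int((p[1]-100)//50)
    if i<10 and j<10: Z[i,j]=max(Z[i,j],p[2])
print("rows x from 450, cols y from 100");print(Z.round().astype(int))
```

```text
(115, 187) [ 737.  577. -384.] [149 152 149]
(116, 178) [ 768.  575. -383.] [146 148 148]
(95, 190) [ 742.  665. -440.] [146 149 147]
(120, 215) [ 658.  582. -463.] [116 118 115]
(175, 110) [779. 268. 133.] [53 58 57]
(140, 60) [826. 309. 265.] [57 59 58]
(205, 40) [865. 182. 269.] [158 161 161]
(260, 95) [816.  80. 126.] [85 90 90]
(180, 280) [412. 264.  39.] [6 0 7]
1 -90 tcp [635. 217.  90.] tool z [ 0.21 -0.83 -0.52] wrist [571. 464. 245.] y [ 0.91 -0.03  0.42]
1 -75 tcp [639. 218.  92.] tool z [ 0.41 -0.81 -0.43] wrist [518. 458. 220.] y [0.88 0.23 0.41]
1 -60 tcp [644. 219.  94.] tool z [ 0.59 -0.73 -0.35] wrist [468. 437. 197.] y [0.8  0.47 0.37]
2 -90 tcp [631. 107.  90.] tool z [ 0.21 -0.83 -0.52] wrist [567. 354. 245.] y [ 0.91 -0.03  0.42]
2 -75 tcp [635. 108.  92.] tool z [ 0.41 -0.81 -0.43] wrist [514. 348. 220.] y [0.88 0.23 0.41]
2 -60 tcp [640. 109.  94.] tool z [ 0.59 -0.73 -0.35] wrist [464. 327. 197.] y [0.8  0.47 0.37]
rows x from 450, cols y from 100
[[  0   0   0   0   0   0   0   0   0   0]
 [  0   0   0   0   0   0   0   0   0   0]
 [  0   0   0   0   0   0   0   0   0   0]
 [692 693 694 695 693   0   0   0   0   0]
 [ 94  94  92  93   0   0   0   0   0   0]
 [  0   0   0   0   0   0   0   0   0   0]
 [  0 227 238 241 239   0   0   0   0   0]
 [  0 274 291 294 289 204   0   0   0   0]
 [  0 273 290 292 283 211   0   0   0   0]
 [266 268 269 267 265 265 265 266 263 261]]
```

```bash
cat >> plan.py <<'E'
from scipy.linalg import logm,expm
def M4(t,r): m=np.eye(4);m[:3,:3]=r.as_matrix();m[:3,3]=t;return m
def seg(a,b,q0,vmax=38,wmax=6.8,jm=.15,n=None,verbose=True):
    """constant body increments from pose a to b (t,r)"""
    Lg=np.real(logm(np.linalg.inv(M4(*a))@M4(*b)))
    n0=n or 1
    while True:
        I=expm(Lg/n0);d=I[:3,3];w=R.from_matrix(I[:3,:3]).as_rotvec(degrees=True)
        q=q0;js=0;T=M4(*a);ok=0
        for i in range(n0):
            T=T@I;x,e=ik(T[:3,3],R.from_matrix(T[:3,:3]),q);js=max(js,abs(x-q).max());q=x;ok=max(ok,e)
            if i==n0//2: mid=T[:3,3]
        if n or (np.linalg.norm(d)<vmax and np.linalg.norm(w)<wmax and js<jm): break
        n0+=1
    print("n",n0,"cm",(d/10).round(2).tolist(),"deg",w.round(2).tolist(),"js",round(js,3),"err",round(ok,4),"mid",mid.round().tolist(),"end",b[0].round(1).tolist(),"q",q.round(2).tolist())
    return q
def grasp(G,az,back,dn=35):
    r=tool(az,dn,1);z=r.as_matrix()[:,2];return np.asarray(G,float)+z*(24-back),r
def place(pk,az,up,dn=35,back=0,h=70,fl=None):
    r=POCK[pk]*tool(az,dn,1);z=r.as_matrix()[:,2]
    return (floor(pk) if fl is None else fl)+POCK[pk].apply([0,0,h+up])+z*(24-back),r
E
sed -i 's/b=best();/b=best()\n    /' kin.py
python3 - <<'E'
from plan import *
q,p,o=cur();print(p.round(1))
A=[450,-126,69.]
g1=grasp(A,-120,110);g0=grasp(A,-120,0)
q=seg((p,o),g1,q);q=seg(g1,g0,q,vmax=30)
E
```

```text
[515.6 103.4 233.1]
n 14 cm [0.24, 0.22, 1.44] deg [0.53, -0.45, -6.48] js 0.117 err 0.0 mid [500.0, 1.0, 175.0] end [485.2, -65.0, 118.3] q [0.47, 0.63, -0.41, 0.47, -1.42, 1.85]
n 4 cm [-0.0, 0.0, 2.75] deg [-0.0, 0.0, 0.0] js 0.059 err 0.0 mid [451.0, -124.0, 71.0] end [440.2, -143.0, 55.2] q [0.36, 0.66, -0.63, 0.6, -1.19, 1.76]
```

Emit:
send_rows([
  {"gripper": -1,"x": 0.24,"y": 0.22,"z": 1.44,"ax": 0.5,"ay": -0.5,"az": -6.5},
  {"gripper": -1,"x": 0.24,"y": 0.22,"z": 1.44,"ax": 0.5,"ay": -0.5,"az": -6.5},
  {"gripper": -1,"x": 0.24,"y": 0.22,"z": 1.44,"ax": 0.5,"ay": -0.5,"az": -6.5},
  {"gripper": -1,"x": 0.24,"y": 0.22,"z": 1.44,"ax": 0.5,"ay": -0.5,"az": -6.5},
  {"gripper": -1,"x": 0.24,"y": 0.22,"z": 1.44,"ax": 0.5,"ay": -0.5,"az": -6.5},
])

```text
clock: 3.32
position: [506.5, 39.1, 202.7]
ee_rot: [0.891, 0.037, -0.192, 0.409]
contact_force: [0.4, 1.0, -0.2]
gripper_width: 85.4
grasp_force: 0.0
```

Emit:
send_rows([
  {"gripper": -1,"x": 0.24,"y": 0.22,"z": 1.44,"ax": 0.5,"ay": -0.5,"az": -6.5},
  {"gripper": -1,"x": 0.24,"y": 0.22,"z": 1.44,"ax": 0.5,"ay": -0.5,"az": -6.5},
  {"gripper": -1,"x": 0.24,"y": 0.22,"z": 1.44,"ax": 0.5,"ay": -0.5,"az": -6.5},
  {"gripper": -1,"x": 0.24,"y": 0.22,"z": 1.44,"ax": 0.5,"ay": -0.5,"az": -6.5},
  {"gripper": -1,"x": 0.24,"y": 0.22,"z": 1.44,"ax": 0.5,"ay": -0.5,"az": -6.5},
])

```text
clock: 3.73
position: [497.3, -20.6, 160.2]
ee_rot: [0.85, 0.272, -0.318, 0.32]
contact_force: [1.5, 0.8, -0.8]
gripper_width: 85.2
grasp_force: 0.0
```

Emit:
send_rows([
  {"gripper": -1,"x": 0.24,"y": 0.22,"z": 1.44,"ax": 0.5,"ay": -0.5,"az": -6.5},
  {"gripper": -1,"x": 0.24,"y": 0.22,"z": 1.44,"ax": 0.5,"ay": -0.5,"az": -6.5},
  {"gripper": -1,"x": 0.24,"y": 0.22,"z": 1.44,"ax": 0.5,"ay": -0.5,"az": -6.5},
  {"gripper": -1,"x": 0.24,"y": 0.22,"z": 1.44,"ax": 0.5,"ay": -0.5,"az": -6.5},
  {"gripper": -1,"x": 0,"y": 0,"z": 0,"ax": 0,"ay": 0,"az": 0},
])

```text
clock: 4.15
position: [485.0, -64.9, 119.7]
ee_rot: [0.767, 0.443, -0.404, 0.23]
contact_force: [-0.4, 0.1, 0.0]
gripper_width: 85.4
grasp_force: 0.0
```

Run:
```python
from plan import *
import cv2
q,p,o=cur();print(p.round(1));A=[450,-126,69.]
g0=grasp(A,-120,0);seg((p,o),g0,q,vmax=30)
m=arm.camera_model("wrist");im,d=arm.get_image("wrist");cv2.imwrite("pics/w1.png",im[...,::-1]);np.savez("wrist.npz",im=im,d=d)
T=np.array(m["cam_to_world"]);v,u=np.mgrid[:420,:560]
P=np.stack([(u-m["cx"])/m["fx"]*d,(v-m["cy"])/m["fy"]*d,d],-1)@T[:3,:3].T+T[:3,3]
i=im.astype(int);red=(i[...,0]-i[...,1]>60)&(d>0)&(P[...,2]>90)&(P[...,2]<140)&(np.hypot(P[...,0]-450,P[...,1]+126)<60)
t=P[red];print(len(t),t.min(0).round(),t.max(0).round())
b=(d>0)&(P[...,2]>20)&(P[...,2]<72)&(np.hypot(P[...,0]-450,P[...,1]+126)<45);t=P[b]
if len(t)>50:
    f=lambda c:np.hypot(t[:,0]-c[0],t[:,1]-c[1])-31
    s=least_squares(f,[450,-126],loss='soft_l1');print("body axis",s.x.round(1),len(t),abs(f(s.x)).mean())
```

```text
[485.  -64.9 119.7]
n 4 cm [0.04, 0.01, 2.77] deg [-0.06, 0.1, 0.03] js 0.061 err 0.0 mid [451.0, -124.0, 71.0] end [440.2, -143.0, 55.2] q [0.36, 0.66, -0.63, 0.6, -1.19, 1.76]
1097 [ 435. -132.  107.] [ 465. -112.  127.]
body axis [ 448.6 -128.1] 5044 0.411748375427421
```

Emit:
send_rows([
  {"gripper": -1,"x": 0.04,"y": 0,"z": 2.8,"ax": 0,"ay": 0.1,"az": 0},
  {"gripper": -1,"x": 0.04,"y": 0,"z": 2.8,"ax": 0,"ay": 0.1,"az": 0},
  {"gripper": -1,"x": 0.04,"y": 0,"z": 2.8,"ax": 0,"ay": 0.1,"az": 0},
  {"gripper": -1,"x": 0.04,"y": 0,"z": 2.8,"ax": 0,"ay": 0.1,"az": 0},
  {"gripper": -1,"x": 0,"y": 0,"z": 0,"ax": 0,"ay": 0,"az": 0},
])

```text
clock: 4.62
position: [436.2, -145.0, 53.7]
ee_rot: [0.768, 0.441, -0.403, 0.229]
contact_force: [-1.5, -0.4, 0.8]
gripper_width: 85.7
grasp_force: 0.0
```

Emit:
send_rows([
  {"gripper": 1,"x": 0,"y": 0,"z": 0,"ax": 0,"ay": 0,"az": 0},
  {"gripper": 1,"x": 0,"y": 0,"z": 0,"ax": 0,"ay": 0,"az": 0},
  {"gripper": 1,"x": 0,"y": 0,"z": 0,"ax": 0,"ay": 0,"az": 0},
  {"gripper": 1,"x": 0,"y": 0,"z": 0,"ax": 0,"ay": 0,"az": 0},
  {"gripper": 1,"x": 0,"y": 0,"z": 0,"ax": 0,"ay": 0,"az": 0},
])

```text
clock: 5.03
position: [441.7, -141.9, 54.9]
ee_rot: [0.768, 0.444, -0.4, 0.231]
contact_force: [2.2, 1.6, 6.6]
gripper_width: 59.9
grasp_force: 64.9
```

Run:
```python
from plan import *
import cv2
q,p,o=cur();print(p.round(1),arm.read_state()["joint_vel"])
im,d=arm.get_image("wrist");cv2.imwrite("pics/w2.png",im[...,::-1])
z=o.as_matrix()[:,2]
print("lift heights: axis pt at grasp", (p-24*z).round(1))
```

```text
[ 441.7 -141.9   54.9] [ 0.00182054 -0.00013027  0.00121417  0.00164633 -0.00054117  0.00195895]
lift heights: axis pt at grasp [ 451.5 -124.9   68.7]
```

View pics/w2.png

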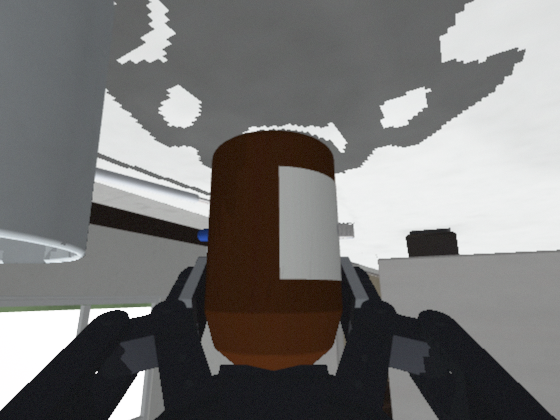

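The bottle sits between the pads (body from columns 208 to 340 in the wrist picture, pads at both sides), and the beaker shows at upper left, untouched.

```bash
cat > pl.py <<'E'
from plan import *
import sys
inv=np.linalg.inv
def pocketT(pk,up=0,psi=0,dx=0,dy=0): return M4(floor(pk)+POCK[pk].apply([dx,dy,up]),POCK[pk]*R.from_euler('z',psi,degrees=True))
def tr(m): return m[:3,3],R.from_matrix(m[:3,:3])
def segT(A,B,q,X,**k):
    q=seg(tr(A),tr(B),q,**k);L=np.real(logm(inv(A)@B))
    for f in np.arange(0,1.01,.25):
        b=A@expm(L*f)@X;print("   base",b[:3,3].round().tolist(),"cap",(b@[0,0,126,1])[:3].round().tolist())
    return q
E
cat > p1.py <<'E'
from pl import *
q,p,o=cur();T0=M4(p,o);z=o.as_matrix()[:,2];c=p-20.5*z
X=inv(T0)@M4([c[0],c[1],0],R.identity());np.save("X.npy",X)
T1=T0.copy();T1[2,3]+=120
# psi = rotation about bottle axis; tool az now ~-120 -> pocket az -75
T2=pocketT(2,up=70,psi=45)@inv(X);T3=pocketT(2,up=0,psi=45)@inv(X)
q=segT(T0,T1,q,X,vmax=34);q=segT(T1,T2,q,X);q=segT(T2,T3,q,X,vmax=20)
E
python3 p1.py
```

```text
n 4 cm [-2.46, 0.0, -1.72] deg [0.0, 0.0, 0.0] js 0.058 err 0.0 mid [442.0, -142.0, 145.0] end [441.7, -141.9, 174.9] q [0.36, 0.48, -0.55, 0.55, -1.41, 1.91]
   base [450.0, -127.0, 0.0] cap [450.0, -127.0, 126.0]
   base [450.0, -127.0, 30.0] cap [450.0, -127.0, 156.0]
   base [450.0, -127.0, 60.0] cap [450.0, -127.0, 186.0]
   base [450.0, -127.0, 90.0] cap [450.0, -127.0, 216.0]
   base [450.0, -127.0, 120.0] cap [450.0, -127.0, 246.0]
n 9 cm [2.16, 1.22, -2.37] deg [-5.47, 0.32, -0.38] js 0.081 err 0.0 mid [555.0, -16.0, 161.0] end [605.8, 111.5, 153.8] q [0.73, 0.59, -0.64, 1.17, -1.24, 1.45]
   base [450.0, -127.0, 120.0] cap [450.0, -127.0, 246.0]
   base [510.0, -77.0, 112.0] cap [497.0, -72.0, 237.0]
   base [561.0, -16.0, 108.0] cap [534.0, -10.0, 231.0]
   base [600.0, 52.0, 105.0] cap [559.0, 58.0, 224.0]
   base [626.0, 127.0, 102.0] cap [572.0, 129.0, 216.0]
n 4 cm [1.43, -0.0, 1.0] deg [-0.0, -0.0, 0.0] js 0.03 err 0.0 mid [628.0, 111.0, 106.0] end [635.3, 110.4, 90.4] q [0.68, 0.71, -0.61, 1.25, -1.19, 1.37]
   base [626.0, 127.0, 102.0] cap [572.0, 129.0, 216.0]
   base [633.0, 127.0, 86.0] cap [580.0, 129.0, 201.0]
   base [640.0, 126.0, 70.0] cap [587.0, 128.0, 185.0]
   base [648.0, 126.0, 55.0] cap [595.0, 128.0, 169.0]
   base [655.0, 126.0, 39.0] cap [602.0, 128.0, 153.0]
```

Emit:
send_rows([
  {"gripper": 1,"x": -1.0,"y": 0,"z": -0.7,"ax": 0,"ay": 0,"az": 0},
  {"gripper": 1,"x": -2.0,"y": 0,"z": -1.4,"ax": 0,"ay": 0,"az": 0},
  {"gripper": 1,"x": -2.5,"y": 0,"z": -1.75,"ax": 0,"ay": 0,"az": 0},
  {"gripper": 1,"x": -2.5,"y": 0,"z": -1.75,"ax": 0,"ay": 0,"az": 0},
  {"gripper": 1,"x": -1.84,"y": 0,"z": -1.29,"ax": 0,"ay": 0,"az": 0},
])

```text
clock: 5.5
position: [439.8, -142.5, 175.3]
ee_rot: [0.769, 0.443, -0.4, 0.229]
contact_force: [0.0, 0.6, -3.2]
gripper_width: 59.3
grasp_force: 65.5
```

Emit:
send_rows([
  {"gripper": 1,"x": 1.08,"y": 0.61,"z": -1.18,"ax": -2.74,"ay": 0.16,"az": -0.19},
  {"gripper": 1,"x": 2.16,"y": 1.22,"z": -2.37,"ax": -5.47,"ay": 0.32,"az": -0.38},
  {"gripper": 1,"x": 2.16,"y": 1.22,"z": -2.37,"ax": -5.47,"ay": 0.32,"az": -0.38},
  {"gripper": 1,"x": 2.16,"y": 1.22,"z": -2.37,"ax": -5.47,"ay": 0.32,"az": -0.38},
  {"gripper": 1,"x": 2.16,"y": 1.22,"z": -2.37,"ax": -5.47,"ay": 0.32,"az": -0.38},
])

```text
clock: 5.92
position: [545.2, -29.6, 159.5]
ee_rot: [0.7, 0.534, -0.289, 0.377]
contact_force: [1.6, -0.1, -3.3]
gripper_width: 59.6
grasp_force: 65.7
```

Emit:
send_rows([
  {"gripper": 1,"x": 2.16,"y": 1.22,"z": -2.37,"ax": -5.47,"ay": 0.32,"az": -0.38},
  {"gripper": 1,"x": 2.16,"y": 1.22,"z": -2.37,"ax": -5.47,"ay": 0.32,"az": -0.38},
  {"gripper": 1,"x": 2.16,"y": 1.22,"z": -2.37,"ax": -5.47,"ay": 0.32,"az": -0.38},
  {"gripper": 1,"x": 2.16,"y": 1.22,"z": -2.37,"ax": -5.47,"ay": 0.32,"az": -0.38},
  {"gripper": 1,"x": 1.08,"y": 0.61,"z": -1.18,"ax": -2.74,"ay": 0.16,"az": -0.19},
])

```text
clock: 6.33
position: [604.0, 113.8, 150.6]
ee_rot: [0.597, 0.6, -0.165, 0.506]
contact_force: [-0.9, -1.1, -3.3]
gripper_width: 59.5
grasp_force: 65.8
```

Emit:
send_rows([
  {"gripper": 1,"x": 0,"y": 0,"z": 0,"ax": 0,"ay": 0,"az": 0},
  {"gripper": 1,"x": 0,"y": 0,"z": 0,"ax": 0,"ay": 0,"az": 0},
])

```text
clock: 6.5
position: [602.9, 110.4, 150.8]
ee_rot: [0.599, 0.598, -0.168, 0.505]
contact_force: [-0.2, 0.2, -2.5]
gripper_width: 59.5
grasp_force: 65.8
```

```bash
cat > p2.py <<'E'
from pl import *
import cv2
from h import cloud
X=np.load("X.npy");q,p,o=cur();T=M4(p,o);b=T@X;s=arm.read_state()
print("grip",s["gripper_width"],s["grasp_force"],"base",b[:3,3].round(1),"axis",b[:3,2].round(3),"pocket axis",POCK[2].as_matrix()[:,2].round(3))
pk=int(__import__("sys").argv[1])
print("base in pocket",(inv(pocketT(pk))@b)[:3,3].round(1))
for c in("scene","top"):
    im,d=arm.get_image(c);_,d,P=cloud(c,im,d);cv2.imwrite(f"pics/{c}_p{pk}.png",cv2.resize(im[100:300,100:380,::-1],None,fx=2.8,fy=2.8))
    L=(P-b[:3,3])@b[:3,:3];i=im.astype(int)
    red=(i[...,0]-i[...,1]>60)&(d>0)&(L[...,2]>105)&(L[...,2]<140)&(np.hypot(L[...,0],L[...,1])<40);t=L[red]
    if len(t)>20:print(c,"cap in bottle frame",len(t),((t.max(0)+t.min(0))/2).round(1),np.percentile(t[:,2],95).round(1))
    br=(d>0)&(L[...,2]>-10)&(L[...,2]<72)&(np.hypot(L[...,0],L[...,1])<45)&(i[...,0]-i[...,2]>12);t=L[br]
    if len(t)>60:
        f=lambda c:np.hypot(t[:,0]-c[0]-c[2]*t[:,2],t[:,1]-c[1]-c[3]*t[:,2])-31
        r=least_squares(f,[0,0,0,0],loss='soft_l1');print("  body fit",r.x.round(3),len(t),abs(f(r.x)).mean().round(2),"zmin",np.percentile(t[:,2],1).round(1))
E
python3 p2.py 2
```

```text
grip 59.48053664653808 65.77683528419584 base [622.5 126.   99.1] axis [-0.417  0.015  0.909] pocket axis [-0.422  0.015  0.906]
base in pocket [-4.1 -1.2 68.5]
scene cap in bottle frame 136 [ -2.5  -0.3 127.7] 129.5
top cap in bottle frame 196 [  0.2  -1.7 122.1] 128.0
```

View pics/scene_p2.png

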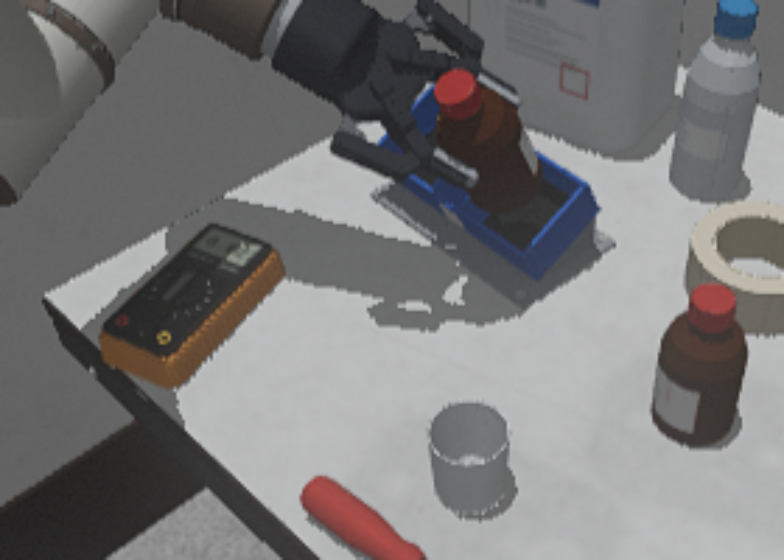

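```bash
cat > p3.py <<'E'
from pl import *
import sys
X=np.load("X.npy");q,p,o=cur();T=M4(p,o);pk=int(sys.argv[1]);ups=[float(a) for a in sys.argv[3:]]
s=arm.read_state();print("F",s["contact_force"].round(1) if hasattr(s["contact_force"],"round") else s["contact_force"])
print("base in pocket",(inv(pocketT(pk))@T@X)[:3,3].round(1))
for u in ups:
    T2=pocketT(pk,up=u,psi=float(sys.argv[2]))@inv(X);q=seg(tr(T),tr(T2),q,vmax=22);T=T2
E
python3 p3.py 2 45 34 4
```

```text
F [ 0.6  0.2 -2.5]
base in pocket [-3.4 -2.3 68.8]
n 2 cm [1.46, 0.19, 0.94] deg [-0.19, -0.02, 0.04] js 0.03 err 0.0 mid [621.0, 111.0, 121.0] end [621.0, 110.9, 121.2] q [0.7, 0.65, -0.63, 1.22, -1.21, 1.41]
n 2 cm [1.23, -0.0, 0.86] deg [-0.0, -0.0, 0.0] js 0.026 err 0.0 mid [634.0, 110.0, 94.0] end [633.6, 110.5, 94.0] q [0.68, 0.7, -0.61, 1.25, -1.19, 1.37]
```

The picture shows the held bottle leaning above the right pocket (cap at (460,95), base at about (515,215) in the crop), in line with it, and the beaker standing where it was.

Emit:
send_rows([
  {"gripper": 1,"x": 1.0,"y": 0.12,"z": 0.62,"ax": -0.2,"ay": 0,"az": 0},
  {"gripper": 1,"x": 1.0,"y": 0.13,"z": 0.63,"ax": -0.2,"ay": 0,"az": 0},
  {"gripper": 1,"x": 0.92,"y": 0.13,"z": 0.63,"ax": 0,"ay": 0,"az": 0},
  {"gripper": 1,"x": 0,"y": 0,"z": 0,"ax": 0,"ay": 0,"az": 0},
  {"gripper": 1,"x": 0,"y": 0,"z": 0,"ax": 0,"ay": 0,"az": 0},
])

```text
clock: 7.02
position: [621.4, 110.4, 120.0]
ee_rot: [0.597, 0.598, -0.167, 0.508]
contact_force: [-0.6, 0.3, -3.6]
gripper_width: 59.8
grasp_force: 65.8
```

```bash
python3 p3.py 2 45 18 4
```

```text
F [-0.6  0.3 -3.6]
base in pocket [-0.2 -0.7 32.7]
n 1 cm [1.24, 0.02, 0.8] deg [0.01, 0.08, 0.18] js 0.025 err 0.0 mid [628.0, 111.0, 107.0] end [627.7, 110.7, 106.7] q [0.69, 0.68, -0.62, 1.23, -1.2, 1.39]
n 1 cm [1.15, -0.0, 0.8] deg [-0.0, -0.0, 0.0] js 0.024 err 0.0 mid [634.0, 110.0, 94.0] end [633.6, 110.5, 94.0] q [0.68, 0.7, -0.61, 1.25, -1.19, 1.37]
```

Emit:
send_rows([
  {"gripper": 1,"x": 0.8,"y": 0.02,"z": 0.55,"ax": 0,"ay": 0,"az": 0},
  {"gripper": 1,"x": 0.6,"y": 0,"z": 0.42,"ax": 0,"ay": 0,"az": 0},
  {"gripper": 1,"x": 0.6,"y": 0,"z": 0.42,"ax": 0,"ay": 0,"az": 0},
  {"gripper": 1,"x": 0.35,"y": 0,"z": 0.25,"ax": 0,"ay": 0,"az": 0},
  {"gripper": 1,"x": 0,"y": 0,"z": 0,"ax": 0,"ay": 0,"az": 0},
])

```text
clock: 7.43
position: [633.6, 110.7, 94.2]
ee_rot: [0.597, 0.598, -0.167, 0.508]
contact_force: [-0.4, -0.5, -3.7]
gripper_width: 59.6
grasp_force: 65.8
```

Emit:
send_rows([
  {"gripper": 1,"x": 0,"y": 0,"z": 0,"ax": 0,"ay": 0,"az": 0},
])

```text
clock: 7.52
position: [633.6, 110.9, 95.1]
ee_rot: [0.597, 0.598, -0.166, 0.508]
contact_force: [-0.9, 0.8, -3.1]
gripper_width: 59.6
grasp_force: 65.8
```

```bash
python3 p3.py 2 45 0
```

```text
F [-0.9  0.8 -3.1]
base in pocket [0.3 0.3 5. ]
n 1 cm [0.4, -0.05, 0.31] deg [0.1, 0.01, 0.14] js 0.008 err 0.0 mid [635.0, 110.0, 90.0] end [635.3, 110.4, 90.4] q [0.68, 0.71, -0.61, 1.25, -1.19, 1.37]
```

Now 2 mm steps until touching.

Emit:
send_rows([
  {"gripper": 1,"x": 0.16,"y": 0,"z": 0.12,"ax": 0,"ay": 0,"az": 0},
  {"gripper": 1,"x": 0,"y": 0,"z": 0,"ax": 0,"ay": 0,"az": 0},
])

```text
clock: 7.68
position: [634.5, 111.0, 93.7]
ee_rot: [0.597, 0.598, -0.166, 0.508]
contact_force: [0.9, -0.4, -3.0]
gripper_width: 60.0
grasp_force: 65.8
```

Emit:
send_rows([
  {"gripper": 1,"x": 0.16,"y": 0,"z": 0.12,"ax": 0,"ay": 0,"az": 0},
  {"gripper": 1,"x": 0,"y": 0,"z": 0,"ax": 0,"ay": 0,"az": 0},
])

```text
clock: 7.85
position: [635.3, 110.9, 91.8]
ee_rot: [0.597, 0.598, -0.166, 0.508]
contact_force: [0.4, 0.0, -4.2]
gripper_width: 59.9
grasp_force: 65.8
```

```bash
python3 p3.py 2 45 0
```

```text
F [ 0.4  0.  -4.2]
base in pocket [0.5 0.5 1.2]
n 1 cm [0.08, -0.07, 0.09] deg [0.12, -0.03, 0.1] js 0.003 err 0.0 mid [635.0, 110.0, 90.0] end [635.3, 110.4, 90.4] q [0.68, 0.71, -0.61, 1.25, -1.19, 1.37]
```

Emit:
send_rows([
  {"gripper": 1,"x": 0.12,"y": 0,"z": 0.08,"ax": 0,"ay": 0,"az": 0},
  {"gripper": 1,"x": 0,"y": 0,"z": 0,"ax": 0,"ay": 0,"az": 0},
])

```text
clock: 8.02
position: [635.9, 110.9, 90.4]
ee_rot: [0.597, 0.598, -0.166, 0.508]
contact_force: [1.0, -0.3, -3.9]
gripper_width: 59.5
grasp_force: 65.8
```

Emit:
send_rows([
  {"gripper": 1,"x": 0.12,"y": 0,"z": 0.08,"ax": 0,"ay": 0,"az": 0},
  {"gripper": 1,"x": 0,"y": 0,"z": 0,"ax": 0,"ay": 0,"az": 0},
])

```text
clock: 8.18
position: [636.3, 110.6, 90.2]
ee_rot: [0.597, 0.598, -0.166, 0.509]
contact_force: [-3.2, 1.3, 0.7]
gripper_width: 59.7
grasp_force: 66.2
```

Emit:
send_rows([
  {"gripper": 1,"x": 0.12,"y": 0,"z": 0.08,"ax": 0,"ay": 0,"az": 0},
  {"gripper": 1,"x": 0,"y": 0,"z": 0,"ax": 0,"ay": 0,"az": 0},
])

```text
clock: 8.35
position: [636.3, 110.5, 90.2]
ee_rot: [0.596, 0.597, -0.167, 0.51]
contact_force: [-9.7, 3.3, 6.5]
gripper_width: 59.4
grasp_force: 66.9
```

Emit:
send_rows([
  {"gripper": 1,"x": -0.1,"y": 0,"z": -0.07,"ax": 0,"ay": 0,"az": 0},
  {"gripper": 0.4,"x": 0,"y": 0,"z": 0,"ax": 0,"ay": 0,"az": 0},
  {"gripper": -1,"x": 0,"y": 0,"z": 0,"ax": 0,"ay": 0,"az": 0},
  {"gripper": -1,"x": 0,"y": 0,"z": 0,"ax": 0,"ay": 0,"az": 0},
  {"gripper": -1,"x": 0,"y": 0,"z": 0,"ax": 0,"ay": 0,"az": 0},
])

```text
clock: 8.77
position: [637.1, 111.1, 89.3]
ee_rot: [0.597, 0.598, -0.165, 0.508]
contact_force: [-0.4, 0.5, -0.0]
gripper_width: 85.5
grasp_force: 0.0
```

Emit:
send_rows([
  {"gripper": -1,"x": 0,"y": 0,"z": 0,"ax": 0,"ay": 0,"az": 0},
  {"gripper": -1,"x": 0,"y": 0,"z": 0,"ax": 0,"ay": 0,"az": 0},
])

```text
clock: 8.93
position: [636.9, 110.9, 89.0]
ee_rot: [0.597, 0.598, -0.166, 0.508]
contact_force: [-1.1, 0.0, 0.9]
gripper_width: 85.4
grasp_force: 0.0
```

```bash
python3 p3.py 2 45
cat > p4.py <<'E'
from plan import *
q,p,o=cur();z=o.as_matrix()[:,2]
B=[608,-82,69.]
a=(p-z*120,o);b=(a[0]+np.array([0,0,60]),o)
g1=grasp(B,-95,110);g0=grasp(B,-95,0)
q=seg((p,o),a,q,vmax=30);q=seg(a,b,q);q=seg(b,g1,q);q=seg(g1,g0,q,vmax=30)
E
python3 p4.py
```

```text
F [-1.1  0.   0.9]
base in pocket [ 0.8  0.5 -1.9]
n 4 cm [-0.0, 0.0, -3.0] deg [0.0, 0.0, 0.0] js 0.066 err 0.0 mid [600.0, 183.0, 128.0] end [587.7, 207.5, 140.5] q [0.9, 0.67, -0.5, 1.02, -1.32, 1.48]
n 2 cm [-2.42, 1.23, -1.29] deg [0.0, 0.0, 0.0] js 0.049 err 0.0 mid [588.0, 208.0, 201.0] end [587.7, 207.5, 200.5] q [0.9, 0.59, -0.46, 0.99, -1.38, 1.58]
n 7 cm [-0.69, -0.22, 3.32] deg [4.14, 0.38, -1.46] js 0.064 err 0.0 mid [616.0, 82.0, 157.0] end [614.1, -11.8, 118.3] q [0.52, 0.69, -0.36, 0.77, -1.31, 2.01]
n 4 cm [-0.0, -0.0, 2.75] deg [-0.0, -0.0, 0.0] js 0.052 err 0.0 mid [608.0, -79.0, 71.0] end [606.3, -101.6, 55.2] q [0.37, 0.73, -0.51, 0.95, -1.13, 1.9]
```

Emit:
send_rows([
  {"gripper": -1,"x": 0,"y": 0,"z": -1.5,"ax": 0,"ay": 0,"az": 0},
  {"gripper": -1,"x": 0,"y": 0,"z": -3,"ax": 0,"ay": 0,"az": 0},
  {"gripper": -1,"x": 0,"y": 0,"z": -3,"ax": 0,"ay": 0,"az": 0},
  {"gripper": -1,"x": 0,"y": 0,"z": -3,"ax": 0,"ay": 0,"az": 0},
  {"gripper": -1,"x": 0,"y": 0,"z": -2,"ax": 0,"ay": 0,"az": 0},
])

```text
clock: 9.35
position: [585.1, 214.1, 143.8]
ee_rot: [0.597, 0.599, -0.165, 0.508]
contact_force: [0.9, 0.6, 0.4]
gripper_width: 85.4
grasp_force: 0.0
```

```bash
cat > p5.py <<'E'
from plan import *
import cv2
from h import cloud
for c in("scene","top"):
    im,d=arm.get_image(c);_,d,P=cloud(c,im,d);i=im.astype(int)
    if c=="scene":cv2.imwrite("pics/scene_after1.png",cv2.resize(im[100:300,100:380,::-1],None,fx=2.8,fy=2.8))
    L=POCK[2].inv().apply((P-floor(2)).reshape(-1,3)).reshape(P.shape)
    red=(i[...,0]-i[...,1]>60)&(d>0)&(L[...,2]>100)&(L[...,2]<145)&(np.hypot(L[...,0],L[...,1])<50);t=L[red];t=t[t[:,2]>np.percentile(t[:,2],95)-6]
    print(c,"cap top in pocket 2",len(t),((t.max(0)+t.min(0))/2).round(1),np.ptp(t,axis=0).round())
    red=(i[...,0]-i[...,1]>60)&(d>0)&(P[...,2]>118)&(P[...,2]<135)&(np.hypot(P[...,0]-608,P[...,1]+82)<40);t=P[red];print("  B cap",len(t),((t.max(0)+t.min(0))/2).round(1))
q,p,o=cur()
B=[608,-82,69.];g1=grasp(B,-65,110);g0=grasp(B,-65,0)
w=(np.array([500,120,250.]),tool(-65,33))
q=seg((p,o),w,q);q=seg(w,g1,q);q=seg(g1,g0,q,vmax=30)
E
python3 p5.py
```

```text
scene cap top in pocket 2 116 [-18.    6.3 129.1] [27. 31.  7.]
  B cap 126 [606.1 -83.5 126.9]
top cap top in pocket 2 145 [-14.4   6.9 127.7] [28. 28.  7.]
  B cap 152 [608.4 -82.3 125.4]
n 5 cm [-2.92, -1.65, -0.2] deg [0.76, 1.37, -5.19] js 0.145 err 0.0 mid [527.0, 159.0, 203.0] end [500.0, 120.0, 250.0] q [0.92, 0.32, -0.66, 0.87, -1.33, 2.1]
n 6 cm [0.35, 0.21, 3.41] deg [-0.0, 0.33, 0.0] js 0.107 err 0.0 mid [552.0, 27.0, 163.0] end [578.2, -18.2, 118.3] q [0.46, 0.48, -0.85, 1.38, -0.99, 1.86]
n 4 cm [-0.0, 0.0, 2.75] deg [0.0, 0.0, 0.0] js 0.093 err 0.0 mid [607.0, -79.0, 71.0] end [616.3, -99.8, 55.2] q [0.18, 0.6, -0.85, 1.74, -0.93, 1.71]
```

Emit:
send_rows([
  {"gripper": -1,"x": -2.92,"y": -1.65,"z": -0.2,"ax": 0.8,"ay": 1.4,"az": -5.2},
  {"gripper": -1,"x": -2.92,"y": -1.65,"z": -0.2,"ax": 0.8,"ay": 1.4,"az": -5.2},
  {"gripper": -1,"x": -2.92,"y": -1.65,"z": -0.2,"ax": 0.8,"ay": 1.4,"az": -5.2},
  {"gripper": -1,"x": -2.92,"y": -1.65,"z": -0.2,"ax": 0.8,"ay": 1.4,"az": -5.2},
  {"gripper": -1,"x": -2.92,"y": -1.65,"z": -0.2,"ax": 0.8,"ay": 1.4,"az": -5.2},
])

```text
clock: 9.87
position: [498.5, 114.0, 249.3]
ee_rot: [0.472, 0.742, -0.262, 0.398]
contact_force: [1.3, 1.0, 1.2]
gripper_width: 84.9
grasp_force: 0.0
```

Emit:
send_rows([
  {"gripper": -1,"x": 0.35,"y": 0.2,"z": 3.4,"ax": 0,"ay": 0.33,"az": 0},
  {"gripper": -1,"x": 0.35,"y": 0.2,"z": 3.4,"ax": 0,"ay": 0.33,"az": 0},
  {"gripper": -1,"x": 0.35,"y": 0.2,"z": 3.4,"ax": 0,"ay": 0.33,"az": 0},
  {"gripper": -1,"x": 0.35,"y": 0.2,"z": 3.4,"ax": 0,"ay": 0.33,"az": 0},
  {"gripper": -1,"x": 0.35,"y": 0.2,"z": 3.4,"ax": 0,"ay": 0.33,"az": 0},
])

```text
clock: 10.28
position: [562.9, -1.2, 138.9]
ee_rot: [0.478, 0.746, -0.253, 0.388]
contact_force: [0.1, 0.2, -0.0]
gripper_width: 85.7
grasp_force: 0.0
```

Emit:
send_rows([
  {"gripper": -1,"x": 0,"y": 0,"z": 0,"ax": 0,"ay": 0,"az": 0},
  {"gripper": -1,"x": 0,"y": 0,"z": 0,"ax": 0,"ay": 0,"az": 0},
])

```text
clock: 10.45
position: [562.1, -2.8, 138.8]
ee_rot: [0.478, 0.746, -0.256, 0.387]
contact_force: [-0.5, 0.1, 0.1]
gripper_width: 85.5
grasp_force: 0.0
```

Run:
```python
from plan import *
q,p,o=cur();print(p.round(1));B=[608,-82.5,69.]
m=arm.camera_model("wrist");im,d=arm.get_image("wrist")
T=np.array(m["cam_to_world"]);v,u=np.mgrid[:420,:560]
P=np.stack([(u-m["cx"])/m["fx"]*d,(v-m["cy"])/m["fy"]*d,d],-1)@T[:3,:3].T+T[:3,3]
b=(d>0)&(P[...,2]>20)&(P[...,2]<72)&(np.hypot(P[...,0]-608,P[...,1]+82)<45);t=P[b];print(len(t))
f=lambda c:np.hypot(t[:,0]-c[0],t[:,1]-c[1])-31
s=least_squares(f,[608,-82],loss='soft_l1');print("body axis",s.x.round(1),abs(f(s.x)).mean())
seg((p,o),grasp(B,-65,0),q,vmax=30)
```

```text
[562.1  -2.8 138.8]
4005
body axis [606.7 -84.8] 0.4070329427278555
n 5 cm [0.1, 0.18, 2.78] deg [-0.18, 0.06, 0.02] js 0.099 err 0.0 mid [594.0, -61.0, 89.0] end [616.3, -100.3, 55.2] q [0.18, 0.6, -0.85, 1.75, -0.93, 1.71]
```

Emit:
send_rows([
  {"gripper": -1,"x": 0.3,"y": 0.45,"z": 2.5,"ax": -0.4,"ay": 0.1,"az": 0},
  {"gripper": -1,"x": 0.2,"y": 0.45,"z": 2.8,"ax": -0.4,"ay": 0.1,"az": 0},
  {"gripper": -1,"x": 0,"y": 0,"z": 2.9,"ax": 0,"ay": 0,"az": 0},
  {"gripper": -1,"x": 0,"y": 0,"z": 2.9,"ax": 0,"ay": 0,"az": 0},
  {"gripper": -1,"x": 0,"y": 0,"z": 2.8,"ax": 0,"ay": 0,"az": 0},
])

```text
clock: 10.92
position: [619.6, -95.5, 56.9]
ee_rot: [0.474, 0.749, -0.246, 0.392]
contact_force: [-0.7, 0.3, 0.3]
gripper_width: 84.8
grasp_force: 0.0
```

Emit:
send_rows([
  {"gripper": -1,"x": 0,"y": 0,"z": 0,"ax": 0,"ay": 0,"az": 0},
  {"gripper": 1,"x": 0,"y": 0,"z": 0,"ax": 0,"ay": 0,"az": 0},
  {"gripper": 1,"x": 0,"y": 0,"z": 0,"ax": 0,"ay": 0,"az": 0},
  {"gripper": 1,"x": 0,"y": 0,"z": 0,"ax": 0,"ay": 0,"az": 0},
  {"gripper": 1,"x": 0,"y": 0,"z": 0,"ax": 0,"ay": 0,"az": 0},
])

```text
clock: 11.33
position: [618.3, -95.4, 58.1]
ee_rot: [0.474, 0.749, -0.247, 0.392]
contact_force: [-3.2, -0.5, 3.7]
gripper_width: 59.9
grasp_force: 64.0
```

Emit:
send_rows([
  {"gripper": 1,"x": 0,"y": 0,"z": 0,"ax": 0,"ay": 0,"az": 0},
  {"gripper": 1,"x": 0,"y": 0,"z": 0,"ax": 0,"ay": 0,"az": 0},
])

```text
clock: 11.5
position: [618.5, -95.7, 58.1]
ee_rot: [0.474, 0.749, -0.247, 0.392]
contact_force: [-4.9, 1.0, 6.5]
gripper_width: 60.2
grasp_force: 64.5
```

```bash
cat > p6.py <<'E'
from pl import *
q,p,o=cur();T0=M4(p,o);z=o.as_matrix()[:,2];B=np.array([607.6,-83.2])
hb=(p[:2]-B)@z[:2]/(z[:2]@z[:2]);print("axis behind TCP",hb,"lateral",o.inv().apply(np.r_[B-p[:2],0]).round(1),"force",arm.read_state()["grasp_force"])
c=p-hb*z;X=inv(T0)@M4([c[0],c[1],0],R.identity());np.save("X.npy",X);print("grip height",c[2])
T1=T0.copy();T1[2,3]+=130
W=M4([0,0,0],R.identity())
T3=pocketT(1,up=75,psi=-10)@inv(X)
T2=M4([500,40,130],R.from_euler('y',-8,degrees=True))@inv(X)
T25=M4([570,190,135],POCK[1]*R.from_euler('z',-10,degrees=True))@inv(X)
q=segT(T0,T1,q,X,vmax=34);q=segT(T1,T2,q,X);q=segT(T2,T25,q,X);q=segT(T25,T3,q,X)
E
python3 p6.py
```

```text
axis behind TCP 19.381713777662757 lateral [  9.1  -4.5 -13.1] force 64.49313790246379
grip height 69.1513215070689
n 4 cm [-2.67, 0.01, -1.85] deg [-0.0, 0.0, 0.0] js 0.09 err 0.0 mid [618.0, -96.0, 156.0] end [618.5, -95.7, 188.1] q [0.28, 0.39, -0.77, 1.45, -0.95, 2.07]
   base [612.0, -81.0, -0.0] cap [612.0, -81.0, 126.0]
   base [612.0, -81.0, 32.0] cap [612.0, -81.0, 158.0]
   base [612.0, -81.0, 65.0] cap [612.0, -81.0, 191.0]
   base [612.0, -81.0, 97.0] cap [612.0, -81.0, 223.0]
   base [612.0, -81.0, 130.0] cap [612.0, -81.0, 256.0]
n 5 cm [1.72, -1.12, -2.72] deg [-0.83, -0.69, 1.19] js 0.104 err 0.0 mid [547.0, -23.0, 190.0] end [498.7, 25.6, 188.5] q [0.71, 0.31, -0.96, 1.22, -1.11, 1.76]
   base [612.0, -81.0, 130.0] cap [612.0, -81.0, 256.0]
   base [584.0, -51.0, 131.0] cap [579.0, -51.0, 257.0]
   base [556.0, -21.0, 132.0] cap [547.0, -21.0, 258.0]
   base [528.0, 10.0, 131.0] cap [515.0, 10.0, 257.0]
   base [500.0, 40.0, 130.0] cap [482.0, 40.0, 255.0]
n 5 cm [1.62, 1.97, -1.88] deg [0.14, -1.3, 3.94] js 0.084 err 0.0 mid [525.0, 117.0, 186.0] end [548.8, 175.4, 189.4] q [0.92, 0.54, -0.6, 0.99, -1.34, 1.49]
   base [500.0, 40.0, 130.0] cap [482.0, 40.0, 255.0]
   base [515.0, 79.0, 129.0] cap [488.0, 79.0, 252.0]
   base [531.0, 117.0, 129.0] cap [496.0, 117.0, 250.0]
   base [550.0, 154.0, 131.0] cap [505.0, 155.0, 249.0]
   base [570.0, 190.0, 135.0] cap [517.0, 192.0, 249.0]
n 3 cm [2.05, 1.66, -0.08] deg [0.0, -0.0, 0.0] js 0.06 err 0.0 mid [587.0, 207.0, 171.0] end [606.1, 222.4, 161.2] q [0.89, 0.67, -0.43, 1.01, -1.36, 1.54]
   base [570.0, 190.0, 135.0] cap [517.0, 192.0, 249.0]
   base [584.0, 202.0, 128.0] cap [531.0, 204.0, 242.0]
   base [599.0, 214.0, 121.0] cap [545.0, 215.0, 235.0]
   base [613.0, 225.0, 114.0] cap [560.0, 227.0, 228.0]
   base [627.0, 237.0, 107.0] cap [574.0, 239.0, 221.0]
```

```bash
sed -i 's/\[500,40,130\]/[480,60,145]/; s/\[570,190,135\]/[560,205,145]/; s/    T25/T25/' p6.py; python3 p6.py | grep -v cap
```

```text
axis behind TCP 19.381713777662757 lateral [  9.1  -4.5 -13.1] force 64.49313790246379
grip height 69.1513215070689
n 4 cm [-2.67, 0.01, -1.85] deg [-0.0, 0.0, 0.0] js 0.09 err 0.0 mid [618.0, -96.0, 156.0] end [618.5, -95.7, 188.1] q [0.28, 0.39, -0.77, 1.45, -0.95, 2.07]
n 6 cm [1.46, -1.08, -2.79] deg [-0.69, -0.57, 0.99] js 0.106 err 0.0 mid [525.0, -1.0, 201.0] end [478.7, 45.6, 203.5] q [0.81, 0.28, -0.94, 1.11, -1.16, 1.79]
n 5 cm [1.65, 2.09, -1.67] deg [0.14, -1.3, 3.94] js 0.085 err 0.0 mid [511.0, 134.0, 198.0] end [538.8, 190.4, 199.4] q [0.96, 0.54, -0.58, 0.96, -1.37, 1.51]
n 3 cm [2.13, 1.7, 0.6] deg [0.0, -0.0, 0.0] js 0.053 err 0.0 mid [584.0, 212.0, 174.0] end [606.1, 222.4, 161.2] q [0.89, 0.67, -0.43, 1.01, -1.36, 1.54]
```

Emit:
send_rows([
  {"gripper": 1,"x": -1.0,"y": 0,"z": -0.7,"ax": 0,"ay": 0,"az": 0},
  {"gripper": 1,"x": -2.2,"y": 0,"z": -1.5,"ax": 0,"ay": 0,"az": 0},
  {"gripper": 1,"x": -2.7,"y": 0.02,"z": -1.9,"ax": 0,"ay": 0,"az": 0},
  {"gripper": 1,"x": -2.7,"y": 0.02,"z": -1.9,"ax": 0,"ay": 0,"az": 0},
  {"gripper": 1,"x": -2.1,"y": 0,"z": -1.4,"ax": 0,"ay": 0,"az": 0},
])

```text
clock: 11.92
position: [618.9, -95.1, 187.5]
ee_rot: [0.475, 0.75, -0.245, 0.39]
contact_force: [0.7, 0.3, -3.5]
gripper_width: 59.5
grasp_force: 66.0
```

Emit:
send_rows([
  {"gripper": 1,"x": 1.46,"y": -1.08,"z": -2.79,"ax": -0.7,"ay": -0.6,"az": 1.0},
  {"gripper": 1,"x": 1.46,"y": -1.08,"z": -2.79,"ax": -0.7,"ay": -0.6,"az": 1.0},
  {"gripper": 1,"x": 1.46,"y": -1.08,"z": -2.79,"ax": -0.7,"ay": -0.6,"az": 1.0},
  {"gripper": 1,"x": 1.46,"y": -1.08,"z": -2.79,"ax": -0.7,"ay": -0.6,"az": 1.0},
  {"gripper": 1,"x": 1.46,"y": -1.08,"z": -2.79,"ax": -0.7,"ay": -0.6,"az": 1.0},
])

```text
clock: 12.33
position: [501.1, 23.1, 200.0]
ee_rot: [0.489, 0.725, -0.217, 0.434]
contact_force: [0.1, 0.2, -3.4]
gripper_width: 59.8
grasp_force: 66.7
```

Emit:
send_rows([
  {"gripper": 1,"x": 1.46,"y": -1.08,"z": -2.79,"ax": -0.7,"ay": -0.6,"az": 1.0},
  {"gripper": 1,"x": 1.65,"y": 2.09,"z": -1.67,"ax": 0.14,"ay": -1.3,"az": 3.94},
  {"gripper": 1,"x": 1.65,"y": 2.09,"z": -1.67,"ax": 0.14,"ay": -1.3,"az": 3.94},
  {"gripper": 1,"x": 1.65,"y": 2.09,"z": -1.67,"ax": 0.14,"ay": -1.3,"az": 3.94},
  {"gripper": 1,"x": 1.65,"y": 2.09,"z": -1.67,"ax": 0.14,"ay": -1.3,"az": 3.94},
])

```text
clock: 12.75
position: [524.5, 165.0, 195.4]
ee_rot: [0.577, 0.624, -0.174, 0.498]
contact_force: [0.3, -0.0, -4.1]
gripper_width: 60.1
grasp_force: 66.8
```

Emit:
send_rows([
  {"gripper": 1,"x": 1.65,"y": 2.09,"z": -1.67,"ax": 0.14,"ay": -1.3,"az": 3.94},
  {"gripper": 1,"x": 2.13,"y": 1.7,"z": 0.6,"ax": 0,"ay": 0,"az": 0},
  {"gripper": 1,"x": 2.13,"y": 1.7,"z": 0.6,"ax": 0,"ay": 0,"az": 0},
  {"gripper": 1,"x": 2.13,"y": 1.7,"z": 0.6,"ax": 0,"ay": 0,"az": 0},
  {"gripper": 1,"x": 0,"y": 0,"z": 0,"ax": 0,"ay": 0,"az": 0},
])

```text
clock: 13.17
position: [608.6, 224.6, 154.7]
ee_rot: [0.596, 0.599, -0.165, 0.509]
contact_force: [-0.4, 0.4, -3.8]
gripper_width: 60.1
grasp_force: 66.8
```

Emit:
send_rows([
  {"gripper": 1,"x": 0,"y": 0,"z": 0,"ax": 0,"ay": 0,"az": 0},
])

```text
clock: 13.25
position: [606.5, 222.5, 156.9]
ee_rot: [0.596, 0.598, -0.167, 0.509]
contact_force: [-0.2, -0.4, -4.2]
gripper_width: 60.1
grasp_force: 66.8
```

```bash
sed -i 's/POCK\[2\]/POCK[pk]/; s/^pk=.*$//; s/^import cv2/import cv2;import sys;pk=int(sys.argv[1])/' p2.py; python3 p2.py 1; python3 p3.py 1 -10 36 4
```

```text
grip 60.10306255149898 66.77541490411386 base [627.6 237.1 102.4] axis [-0.42   0.015  0.907] pocket axis [-0.422  0.015  0.906]
base in pocket [-1.5  0.1 71. ]
scene cap in bottle frame 110 [  3.3   7.8 118.4] 130.5
top cap in bottle frame 196 [  5.2  -2.4 126.5] 130.1
  body fit [-1.786 -2.548  0.054  0.003] 94 0.19 zmin 8.3
F [-0.5 -0.3 -3.3]
base in pocket [-1.2 -0.5 73.1]
n 2 cm [1.53, 0.06, 1.05] deg [-0.01, -0.0, 0.01] js 0.029 err 0.0 mid [623.0, 222.0, 126.0] end [622.5, 221.8, 125.8] q [0.86, 0.73, -0.42, 1.04, -1.32, 1.5]
n 2 cm [1.31, -0.0, 0.91] deg [0.0, -0.0, 0.0] js 0.025 err 0.0 mid [636.0, 221.0, 97.0] end [636.0, 221.4, 96.8] q [0.84, 0.78, -0.4, 1.07, -1.3, 1.47]
```

```bash
sed -i 's/up=u,psi=float(sys.argv\[2\])/up=u,psi=float(sys.argv[2]),dx=1.5,dy=1/' p3.py; python3 p3.py 1 -10 36 4
```

```text
F [-0.5 -0.3 -3.3]
base in pocket [-1.2 -0.5 73.1]
n 2 cm [1.54, 0.15, 1.03] deg [-0.01, -0.0, 0.01] js 0.029 err 0.0 mid [624.0, 223.0, 126.0] end [623.9, 222.8, 126.5] q [0.86, 0.73, -0.41, 1.04, -1.32, 1.5]
n 2 cm [1.31, -0.0, 0.91] deg [0.0, -0.0, 0.0] js 0.025 err 0.0 mid [637.0, 222.0, 97.0] end [637.4, 222.3, 97.5] q [0.84, 0.78, -0.4, 1.07, -1.3, 1.48]
```

Emit:
send_rows([
  {"gripper": 1,"x": 1.0,"y": 0.1,"z": 0.68,"ax": 0,"ay": 0,"az": 0},
  {"gripper": 1,"x": 1.0,"y": 0.1,"z": 0.68,"ax": 0,"ay": 0,"az": 0},
  {"gripper": 1,"x": 1.0,"y": 0.1,"z": 0.68,"ax": 0,"ay": 0,"az": 0},
  {"gripper": 1,"x": 0.6,"y": 0,"z": 0.42,"ax": 0,"ay": 0,"az": 0},
  {"gripper": 1,"x": 0,"y": 0,"z": 0,"ax": 0,"ay": 0,"az": 0},
])

```text
clock: 13.77
position: [627.6, 221.0, 119.1]
ee_rot: [0.596, 0.597, -0.168, 0.51]
contact_force: [-0.1, -1.3, -4.0]
gripper_width: 59.6
grasp_force: 66.8
```

Emit:
send_rows([
  {"gripper": 1,"x": 0.5,"y": 0,"z": 0.35,"ax": 0,"ay": 0,"az": 0},
  {"gripper": 1,"x": 0.5,"y": 0,"z": 0.35,"ax": 0,"ay": 0,"az": 0},
  {"gripper": 1,"x": 0,"y": 0,"z": 0,"ax": 0,"ay": 0,"az": 0},
])

```text
clock: 14.02
position: [632.8, 221.4, 109.4]
ee_rot: [0.596, 0.597, -0.167, 0.51]
contact_force: [-0.7, -0.1, -3.5]
gripper_width: 60.2
grasp_force: 66.8
```

```bash
python3 p3.py 1 -10 4
```

```text
F [-0.7 -0.1 -3.5]
base in pocket [ 2.4 -0.1 16.7]
n 1 cm [1.12, -0.06, 0.62] deg [-0.06, 0.09, -0.01] js 0.019 err 0.0 mid [637.0, 222.0, 97.0] end [637.4, 222.3, 97.5] q [0.84, 0.78, -0.4, 1.07, -1.3, 1.48]
```

Emit:
send_rows([
  {"gripper": 1,"x": 0.5,"y": 0,"z": 0.28,"ax": 0,"ay": 0,"az": 0},
  {"gripper": 1,"x": 0.4,"y": 0,"z": 0.24,"ax": 0,"ay": 0,"az": 0},
  {"gripper": 1,"x": 0,"y": 0,"z": 0,"ax": 0,"ay": 0,"az": 0},
])

```text
clock: 14.27
position: [637.0, 222.3, 100.1]
ee_rot: [0.596, 0.597, -0.167, 0.51]
contact_force: [0.5, 0.3, -3.7]
gripper_width: 60.1
grasp_force: 66.8
```

Emit:
send_rows([
  {"gripper": 1,"x": 0.2,"y": 0,"z": 0.14,"ax": 0,"ay": 0,"az": 0},
  {"gripper": 1,"x": 0,"y": 0,"z": 0,"ax": 0,"ay": 0,"az": 0},
])

```text
clock: 14.43
position: [638.0, 222.4, 98.5]
ee_rot: [0.596, 0.597, -0.166, 0.51]
contact_force: [-0.2, 0.2, -4.2]
gripper_width: 59.5
grasp_force: 66.8
```

Emit:
send_rows([
  {"gripper": 1,"x": 0.16,"y": 0,"z": 0.12,"ax": 0,"ay": 0,"az": 0},
  {"gripper": 1,"x": 0,"y": 0,"z": 0,"ax": 0,"ay": 0,"az": 0},
])

```text
clock: 14.6
position: [638.9, 222.3, 96.9]
ee_rot: [0.596, 0.597, -0.166, 0.51]
contact_force: [1.0, -0.5, -3.3]
gripper_width: 59.9
grasp_force: 66.8
```

```bash
python3 p3.py 1 -10 0
```

```text
F [ 1.  -0.5 -3.3]
base in pocket [2.6 1.  2.8]
n 1 cm [0.25, -0.11, 0.14] deg [-0.02, 0.07, -0.05] js 0.004 err 0.0 mid [639.0, 222.0, 94.0] end [639.1, 222.2, 93.8] q [0.84, 0.79, -0.4, 1.07, -1.3, 1.47]
```

Emit:
send_rows([
  {"gripper": 1,"x": 0.16,"y": 0,"z": 0.1,"ax": 0,"ay": 0,"az": 0},
  {"gripper": 1,"x": 0,"y": 0,"z": 0,"ax": 0,"ay": 0,"az": 0},
])

```text
clock: 14.77
position: [639.7, 222.4, 95.1]
ee_rot: [0.596, 0.597, -0.166, 0.51]
contact_force: [-0.8, -0.2, -3.3]
gripper_width: 60.0
grasp_force: 66.8
```

Emit:
send_rows([
  {"gripper": 1,"x": 0.16,"y": 0,"z": 0.1,"ax": 0,"ay": 0,"az": 0},
  {"gripper": 1,"x": 0,"y": 0,"z": 0,"ax": 0,"ay": 0,"az": 0},
])

```text
clock: 14.93
position: [640.5, 222.4, 93.9]
ee_rot: [0.596, 0.597, -0.166, 0.511]
contact_force: [-0.1, 0.3, -2.0]
gripper_width: 59.9
grasp_force: 66.8
```

Emit:
send_rows([
  {"gripper": 1,"x": 0.12,"y": 0,"z": 0.08,"ax": 0,"ay": 0,"az": 0},
  {"gripper": 1,"x": 0,"y": 0,"z": 0,"ax": 0,"ay": 0,"az": 0},
])

```text
clock: 15.1
position: [640.6, 222.3, 93.9]
ee_rot: [0.596, 0.596, -0.167, 0.512]
contact_force: [-5.8, 0.9, 1.4]
gripper_width: 60.4
grasp_force: 67.5
```

Emit:
send_rows([
  {"gripper": 1,"x": 0,"y": 0,"z": 0,"ax": 0,"ay": 0,"az": 0},
  {"gripper": 1,"x": -0.06,"y": 0,"z": -0.04,"ax": 0,"ay": 0,"az": 0},
  {"gripper": 0.4,"x": 0,"y": 0,"z": 0,"ax": 0,"ay": 0,"az": 0},
  {"gripper": -1,"x": 0,"y": 0,"z": 0,"ax": 0,"ay": 0,"az": 0},
  {"gripper": -1,"x": 0,"y": 0,"z": 0,"ax": 0,"ay": 0,"az": 0},
])

```text
clock: 15.52
position: [641.1, 222.6, 93.4]
ee_rot: [0.596, 0.597, -0.166, 0.511]
contact_force: [-0.3, 1.0, -1.4]
gripper_width: 81.4
grasp_force: 0.1
```

Emit:
send_rows([
  {"gripper": -1,"x": 0,"y": 0,"z": 0,"ax": 0,"ay": 0,"az": 0},
  {"gripper": -1,"x": 0,"y": 0,"z": 0,"ax": 0,"ay": 0,"az": 0},
  {"gripper": -1,"x": 0,"y": 0,"z": 0,"ax": 0,"ay": 0,"az": 0},
])

```text
clock: 15.77
position: [641.0, 222.5, 93.2]
ee_rot: [0.597, 0.597, -0.166, 0.51]
contact_force: [-0.0, 0.2, 0.2]
gripper_width: 85.3
grasp_force: 0.0
```

Emit:
send_rows([
  {"gripper": -1,"x": 0,"y": 0,"z": -1.5,"ax": 0,"ay": 0,"az": 0},
  {"gripper": -1,"x": 0,"y": 0,"z": -3,"ax": 0,"ay": 0,"az": 0},
  {"gripper": -1,"x": 0,"y": 0,"z": -3,"ax": 0,"ay": 0,"az": 0},
  {"gripper": -1,"x": 0,"y": 0,"z": -3,"ax": 0,"ay": 0,"az": 0},
  {"gripper": -1,"x": 0,"y": 0,"z": -3,"ax": 0,"ay": 0,"az": 0},
])

```text
clock: 16.18
position: [584.2, 333.3, 151.2]
ee_rot: [0.596, 0.597, -0.166, 0.51]
contact_force: [0.3, 0.8, -0.4]
gripper_width: 85.6
grasp_force: 0.0
```

Emit:
send_rows([
  {"gripper": -1,"x": 0,"y": 0,"z": -1,"ax": 0,"ay": 0,"az": 0},
  {"gripper": -1,"x": 0,"y": 0,"z": 0,"ax": 0,"ay": 0,"az": 0},
])

```text
clock: 16.35
position: [580.4, 343.5, 155.9]
ee_rot: [0.596, 0.598, -0.163, 0.51]
contact_force: [0.6, -0.4, -0.5]
gripper_width: 85.8
grasp_force: 0.0
```

Run:
```python
from plan import *
import cv2
from h import cloud
for c in("scene","top"):
    im,d=arm.get_image(c);_,d,P=cloud(c,im,d);i=im.astype(int)
    if c=="scene":cv2.imwrite("pics/final.png",cv2.resize(im[100:300,100:380,::-1],None,fx=2.8,fy=2.8))
    for pk in(1,2):
        L=POCK[pk].inv().apply((P-floor(pk)).reshape(-1,3)).reshape(P.shape)
        red=(i[...,0]-i[...,1]>60)&(d>0)&(L[...,2]>100)&(L[...,2]<145)&(np.hypot(L[...,0],L[...,1])<45);t=L[red]
        if len(t)<10: print(c,pk,"no cap");continue
        t=t[t[:,2]>np.percentile(t[:,2],95)-6];print(c,"cap top in pocket",pk,len(t),((t.max(0)+t.min(0))/2).round(1))
```

```text
scene cap top in pocket 1 102 [-10.   -7.5 127.8]
scene cap top in pocket 2 116 [-18.1   5.8 129.8]
top cap top in pocket 1 152 [ -7.1  -4.9 127.6]
top cap top in pocket 2 142 [-14.3   7.9 127.8]
```

View pics/final.png

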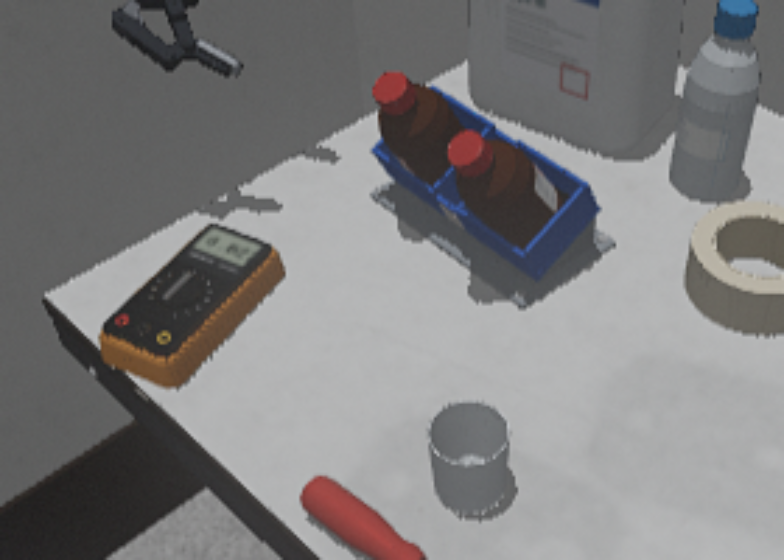

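Both bottles sit leaning in their pockets (caps at (393,92) and (468,152) in the crop), the gripper is clear at (180,40), and the beaker is where it was at (470,455).

```bash
python3 -c "
from bench import arm
print(arm.job_done())"
```

```text
the job is handed in; nothing more can be done
None
```

Both amber bottles are down in the two pockets of the blue holder, one in each and leaning with the slope; the beaker was not moved, and I handed the job in at about 16 s (no verdict came back).

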